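Load two cells into the spring-contact charger

TASK

Take the two loose fat cells (26 mm thick) from the metal tray and load them into the two empty bays of the charger, one in each, as the cell already in the middle bay lies: push the flat end in under the hood against the sprung contact, then tip the button end down in front of the fixed contact, so that each cell lies fully home and level between its contacts. Do not disturb the cell that is charging, nor the slim cell, the small solder spool and the spray can.

Things in the scene. Friction and masses are not known exactly. Their poses are not given: they have to be found in the camera images.
- cell_a_mid (a point): Centre of one of the two loose fat cells lying in the tray at any yaw. Diameter 26.5 mm, 67 mm long: a 65 mm can in a plain blue sleeve plus a steel button, 10 mm wide, standing 2 mm proud on one end; the other end is flat. A dark groove runs round it 5 mm from the button end. 65 to 125 g. x axis: along the cell to its button; it can roll about x.
- cell_b_mid (a point): The same for the other loose fat cell. The two are alike and either may go into either empty bay.
- cell_a_button (a point): Middle of the face of cell_a's button, 33.5 mm from its centre along its x.
- cell_b_button (a point): Middle of the face of cell_b's button, 33.5 mm from its centre along its x.
- cell_a: cell_a as a body; origin on its sleeve, half-way along, 13.25 mm off its axis.
- cell_b: The same for cell_b.
- charger: Grey charger, fixed, 190 (x) by 178 mm (y); origin under its centre, x to its far end (fixed contacts), z up. Three bays along x, 54 mm apart; the middle one is loaded. Flat deck 30 mm high; in each bay two round ribs 10 mm either side of its centre line (tops 6.5 mm over the deck, outer sides 13 mm out) carry the cell 3 mm off the deck; else the deck between bays is clear.
- bay_left (a point): Where a seated cell's centre lies in the left bay (y = +54 mm in the charger), 46.25 mm above the bench. x axis level along the bay, from the sprung to the fixed contact; z up.
- bay_right (a point): The same for the right bay (y = -54 mm).
- bay_left_fixed (a point): Point on the face of the left bay's fixed brass contact that the button must touch, 33.5 mm along x from bay_left. The contact and the block behind it, which runs across all bays to the charger's far end, are 52.5 mm high over the bench (6.25 mm over bay_left).
- bay_right_fixed (a point): The same for the right bay.
- bay_left_hood (a point): Middle of the lower edge of the hood over the left bay's sprung end: 25.5 mm from bay_left along -x, 24.25 mm above it. From here the hood reaches to the charger's near end; roof 6 mm thick, top 76.5 mm over the bench; under it a pocket 34 mm wide and 36 mm deep. Hood edge to fixed contact is 59 mm, so a 67 mm cell cannot drop in level.
- bay_right_hood (a point): The same for the right bay.
- contact_left (a joint): How far the left bay's sprung contact is pushed into its pocket (m): 0 at rest, its face level with the hood edge; 0.008 with a cell home; 0.020 at its stop. Brass plate 24 mm wide, from 33 to 59 mm above the bench. Spring 3 N at rest, plus 0.15 N per mm.
- contact_right (a joint): The same for the right bay.
- tray: Shallow sheet-metal parts tray, fixed, 205 mm (x) by 245 mm (y), walls 4 mm thick and 16 mm high, floor 4 mm above the bench; origin: centre of its underside.
- charging_cell_mid (a point): Centre of a third fat cell, the same size, already seated in the middle bay: leave it there.
- slim_cell_mid (a point): Centre of a slim cell, 18.6 mm in diameter and 67 mm long, lying in the tray, x axis along it to its button: a bystander.
- spool_mid (a point): Centre of a small solder spool standing in the tray, 42 mm in diameter, 30 mm high: a bystander.
- spray_can_mid (a point): Centre of an upright spray can between tray and charger, 45 mm in diameter, 146 mm high: a bystander.
Mind the look-alikes: they are no part of the job. Leave any yellow look-alike of the cell_a alone.

How it is judged:
At the end, for the whole second after the job is handed in: One fat cell lies at rest in the left bay and the other in the right bay: centre within 4 mm of the bay's seated point and button face within 4 mm of the fixed contact's point. The charging cell is within 4 mm of where it was; slim cell, spool and spray can within 20 mm ((((distance between cell_a_mid and bay_left below 0.004 m and distance between cell_a_button and bay_left_fixed below 0.004 m) and (distance between cell_b_mid and bay_right below 0.004 m and distance between cell_b_button and bay_right_fixed below 0.004 m)) or ((distance between cell_a_mid and bay_right below 0.004 m and distance between cell_a_button and bay_right_fixed below 0.004 m) and (distance between cell_b_mid and bay_left below 0.004 m and distance between cell_b_button and bay_left_fixed below 0.004 m))) and linear speed of each of cell_a, cell_b below 0.02 m/s and distance of charging_cell_mid from where it was at the start of the episode below 0.004 m and distance of each of slim_cell_mid, spool_mid, spray_can_mid from where it was at the start of the episode below 0.02 m); the robot touches nothing.
It fails at once if the cell charging in the middle bay is disturbed (moved over 6 mm) (distance of charging_cell_mid from where it was at the start of the episode above 0.006 m).
It fails at once if the slim cell, the spool or the spray can is pushed over 30 mm from its place (distance of any of slim_cell_mid, spool_mid, spray_can_mid from where it was at the start of the episode above 0.03 m).
It also fails if it takes over 64 s, if anything falls off the work surface, if the arm or the gripper's body presses on something with over 40 N, if the wrist force passes 120 N, or if a joint passes its speed limit or range.

ROBOT

A 7-joint arm with a two-finger parallel gripper is mounted at the origin on the work surface. World frame = base frame: x ahead of the robot, y to its left, z up, the work surface at z = 0. Lengths are in m, angles in rad, forces in N, time in s.
With the tool pointing down it reaches from about 0.425 to 0.875 m from the base axis. Payload 9.9 kg.
Tool frame: the origin (TCP) lies midway between the tips of the shut fingers; the grasp point (between the pads) lies 19 mm behind it; x points along the fingers, y is the direction in which the jaws open and shut, and the axes are right-handed (so a half turn about x gives the same grasp; the last joint's range is limited). The gripper opens to 85 mm and grips with 20 to 120 N. Pads are 22 mm wide; open, the fingers measure 114 mm over their backs; the gripper's body (76 mm by 85 mm) begins 54 mm behind the grasp point. The pads swing forward as they close: fully open they stand 13 mm farther back than shut.
Start: joints at [1.158, 0.576, 0.025, 1.437, -0.015, 1.129, -0.057], TCP at [0.218, -0.639, 0.231] pointing down, gripper open.
Joint ranges: [-2.76, 2.76], [-0.34, 2.15], [-1.52, 1.57], [0.19, 2.46], [-1.09, 4.23], [0.17, 1.99], [-2.82, 2.82]. Speed limits (rad/s): [2.22, 2.22, 3.01, 3.01, 3.14, 3.14, 3.14].

INTERFACE

Orientations are given as a unit quaternion [x, y, z, w].
In Python, from plant import arm, cams gives the robot as it stands. Calls block until the motion is done:
- arm.move_ptp(position, orientation): joint-space move of the TCP to a pose.
- arm.move_straight(position, rot=None, feed=0.15): straight line of the TCP; rot=None keeps the orientation; feed is the mean speed in m/s.
- arm.set_joints(angles): joint-space move.
- arm.command_gripper(opening, newtons=None): opening from 0.0 (shut) to 1.0 (fully open); newtons is the grip in N (None keeps the last); returns when the fingers have stopped.
- arm.wait(seconds).
- arm.ik(position, orientation): joint angles nearest the present ones, or None.
- arm.read_state(): the state.
- cams.camera(name): name is "scene" or "side" or "wrist"; returns the picture (384x512x3 uint8, blue, green, red); there is no depth.
- cams.camera_model(name): a dict with "fx", "fy", "cx", "cy" (pixels), "cam_to_world" (4x4, takes a point from camera to world coordinates). Camera axes: x right, y down, z forward; pixel columns grow to the right and rows downward; lengths in m; the calibration is good to about 2 mm. A picture is of the moment at which its call begins: read the wrist's pose just before it. camera_model takes no time and is no camera call; for the wrist camera it gives the pose at the moment of the call.
A pose or a line that the arm cannot do raises arm.IKError and nothing moves.
- arm.sign_off(): hands the job in, once; it reports no verdict.
Trained networks look in the newest picture that a camera, given by its name, has taken for a name from the list of things; names that differ only in an ending like _2 or _b are one class to them, and where a whole thing is asked for, a point or a joint stands for the part that bears it (a point fixed in the world has none). Each returns a list of dicts, best first, with "score" (0 to 1); they miss things now and then, are a little off and sometimes report something else, mostly with a low value. They report only what shows in the picture. A call takes as long as a camera call. They do not tell look-alikes from the thing itself.
- cams.trace(camera, target): "pixels" (384x512 bool, what is visible of it) and "location" ([column, row] in pixels, amid what is visible of it).
The state is a dict: "t": time; "joints": joint angles; "joint_velocities": joint speeds; "joint_efforts": joint torques, N m; "tool_pos": TCP position; "tcp_rot": TCP orientation; "ft_force": force on the tool from outside, world axes, zero at the start; "ft_torque": the same for the moment, N m; "grip_width": opening from 0.0 (shut) to 1.0 (fully open).
Only numpy, scipy, OpenCV 4.12 (cv2) and the standard library are available. Lean on these libraries where they do the work, as an engineer would, in place of code of your own. Each camera call takes 0.05 s, during which the arm holds its last target.

## Working session

There is one attempt and no reset: what is moved stays moved. The work goes in short steps, each a Python script; the robot and the scene stay as the last script left them, time stands still between calls to the robot, and variables do not carry over. Pictures are saved under pics/ and viewed, and the job is handed in when it is done.

```bash
ls; mkdir -p pics
python3 - <<'E'
from plant import arm, cams
import cv2
for n in ("scene","side","wrist"):
    im=cams.camera(n); cv2.imwrite(f"pics/{n}0.png",im)
    m=cams.camera_model(n); print(n,m)
print(arm.read_state())
E
```

```text
pics
scene {'fx': 497.0929735752944, 'fy': 497.0929735752944, 'cx': 254.14195205777335, 'cy': 192.96662737354944, 'cam_to_world': array([[-0.7252639 ,  0.56891747, -0.38771792,  1.05758408],
       [ 0.68835506,  0.58888659, -0.42353265,  0.48712072],
       [-0.01263324, -0.57406053, -0.8187154 ,  1.00892962],
       [ 0.        ,  0.        ,  0.        ,  1.        ]])}
side {'fx': 356.5550351059138, 'fy': 356.5550351059138, 'cx': 249.6385440614199, 'cy': 189.46481552292084, 'cam_to_world': array([[-0.99453052, -0.08656779,  0.05843856,  0.55992589],
       [-0.10363103,  0.74808241, -0.6554642 ,  0.47912524],
       [ 0.01302523, -0.6579352 , -0.75296189,  0.63725505],
       [ 0.        ,  0.        ,  0.        ,  1.        ]])}
wrist {'fx': 324.8036796799047, 'fy': 324.8036796799047, 'cx': 261.38789001994274, 'cy': 194.92018243650458, 'cam_to_world': array([[ 0.32314469, -0.89742901, -0.30033096,  0.29369826],
       [-0.94634885, -0.30683193, -0.10138059, -0.61179619],
       [-0.00116924,  0.31697846, -0.94843202,  0.3740632 ],
       [ 0.        ,  0.        ,  0.        ,  1.        ]])}
{'t': 0.15, 'joints': array([ 1.15821555,  0.57633043,  0.02485582,  1.43771646, -0.01501168,
        1.12898848, -0.05655647]), 'joint_velocities': array([ 0.00016794, -0.00223965, -0.00087966, -0.00435202,  0.00039035,
       -0.00250906,  0.00046338]), 'joint_efforts': array([ 3.70573849e-03, -7.66262269e+01,  2.25298941e+00, -2.86180615e+01,
        1.56204554e-02,  9.90510016e-03, -1.55931332e-05]), 'tool_pos': array([ 0.21785027, -0.63851835,  0.23064609]), 'tcp_rot': array([-0.69748434, -0.11614197,  0.69766695, -0.11527126]), 'ft_force': array([ 0.93714998, -0.7188149 , -0.32006313]), 'ft_torque': array([0.01155674, 0.03547425, 0.03426286]), 'grip_width': 0.9988486706306869}
```

View pics/scene0.png

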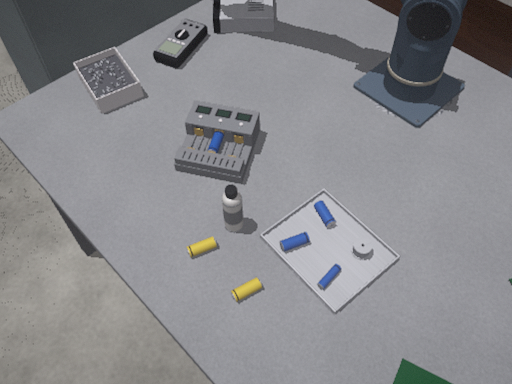

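View pics/side0.png

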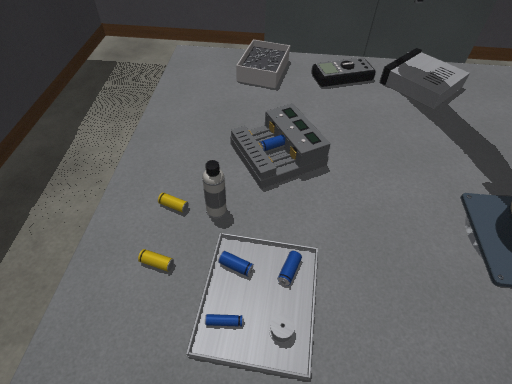

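View pics/wrist0.png

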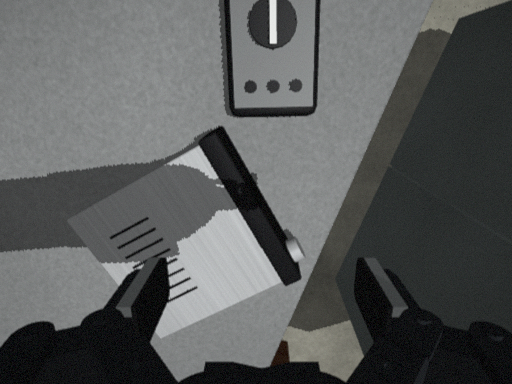

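```bash
cat > h.py <<'E'
from plant import arm, cams
import cv2, numpy as np
from scipy.spatial.transform import Rotation as R
def ray(m,uv):
    T=m["cam_to_world"]; d=np.array([(uv[0]-m["cx"])/m["fx"],(uv[1]-m["cy"])/m["fy"],1.0])
    return T[:3,3],T[:3,:3]@d
def onz(m,uv,z):
    o,d=ray(m,uv); return o+d*(z-o[2])/d[2]
def proj(m,p):
    T=m["cam_to_world"]; c=T[:3,:3].T@(np.asarray(p)-T[:3,3]); return np.array([m["fx"]*c[0]/c[2]+m["cx"],m["fy"]*c[1]/c[2]+m["cy"]])
def tri(obs):
    A=np.zeros((3,3));b=np.zeros(3);L=[]
    for m,uv in obs:
        o,d=ray(m,uv);d=d/np.linalg.norm(d);P=np.eye(3)-np.outer(d,d);A+=P;b+=P@o;L.append((P,o))
    x=np.linalg.solve(A,b); return x,[np.linalg.norm(P@(x-o)) for P,o in L]
def down(yaw,pitch=0.):
    """tool x down, jaw (y) axis at world yaw; pitch tilts about the jaw axis"""
    y=np.array([np.cos(yaw),np.sin(yaw),0]); x=np.array([0,0,-1.]); z=np.cross(x,y)
    return (R.from_rotvec(pitch*y)*R.from_matrix(np.stack([x,y,z],1))).as_quat()
E
python3 - <<'E'
from h import *
S=cams.camera("scene");D=cams.camera("side")
ms,md=cams.camera_model("scene"),cams.camera_model("side")
for n in ["cell_a_mid","slim_cell_mid","spool_mid","spray_can_mid","charger","tray","charging_cell_mid","bay_left_hood","cell_a_button"]:
    for c,m in (("scene",ms),("side",md)):
        for r in cams.trace(c,n): print(n,c,round(r["score"],2),np.round(r["location"],1),r["pixels"].sum(),np.round(onz(m,r["location"],.017),3))
print(ms["cx"])
for uv in [(187,105),(259,122),(177,168),(240,179)]: print(uv,onz(ms,uv,.05).round(3))
for uv in [(322,192),(262,237),(336,306),(398,257)]: print(uv,onz(ms,uv,.016).round(3))
cv2.imwrite("pics/ch1.png",cv2.resize(S[90:190,160:280],None,fx=6,fy=6,interpolation=cv2.INTER_CUBIC))
cv2.imwrite("pics/tr1.png",cv2.resize(S[185:310,255:405],None,fx=5,fy=5,interpolation=cv2.INTER_CUBIC))
E
```

```text
cell_a_mid scene 0.85 [246.4 289.3] 419 [0.774 0.146 0.017]
cell_a_mid scene 0.64 [220. 143.] 4934 [ 0.542 -0.204  0.017]
cell_a_mid scene 0.63 [205.  245.9] 357 [0.769 0.003 0.017]
cell_a_mid scene 0.54 [293.6 240.5] 358 [0.614 0.133 0.017]
cell_a_mid side 0.97 [236.2 263.3] 438 [0.614 0.133 0.017]
cell_a_mid side 0.74 [172.8 202.2] 363 [ 0.775 -0.004  0.017]
cell_a_mid side 0.72 [154.  260.4] 512 [0.775 0.144 0.017]
slim_cell_mid scene 0.8 [329.7 274. ] 233 [0.618 0.245 0.017]
slim_cell_mid side 0.85 [218.4 320.1] 420 [0.631 0.247 0.017]
spool_mid scene 0.78 [360.1 246. ] 327 [0.516 0.247 0.017]
spool_mid scene 0.53 [218.6 138.4] 214 [ 0.534 -0.219  0.017]
spool_mid side 0.72 [283.6 330.8] 613 [0.517 0.253 0.017]
spray_can_mid scene 0.71 [224.  142.4] 4953 [ 0.533 -0.199  0.017]
spray_can_mid scene 0.62 [230.3 210.1] 855 [ 0.663 -0.029  0.017]
spray_can_mid side 0.8 [215.3 188. ] 1072 [ 0.688 -0.056  0.017]
charger scene 0.56 [222.7 142.2] 4879 [ 0.535 -0.202  0.017]
charger scene 0.49 [294.6 241.3] 339 [0.614 0.136 0.017]
charger side 0.79 [283.7 147.2] 4970 [ 0.536 -0.215  0.017]
[... 611 characters left out ...]
.22 [284.8 329.3] 596 [0.515 0.25  0.017]
cell_a_button scene 0.83 [202.7 245.3] 318 [ 0.772 -0.002  0.017]
cell_a_button scene 0.79 [293.8 241.2] 384 [0.615 0.134 0.017]
cell_a_button scene 0.79 [246.1 290.2] 394 [0.775 0.147 0.017]
cell_a_button side 0.72 [239.3 263.4] 462 [0.608 0.132 0.017]
cell_a_button side 0.64 [154.8 258.5] 454 [0.775 0.14  0.017]
cell_a_button side 0.6 [170.3 200.8] 332 [ 0.781 -0.007  0.017]
254.14195205777335
(187, 105) [ 0.534 -0.345  0.05 ]
(259, 122) [ 0.438 -0.165  0.05 ]
(177, 168) [ 0.688 -0.194  0.05 ]
(240, 179) [ 0.6   -0.062  0.05 ]
(322, 192) [0.466 0.086 0.016]
(262, 237) [0.659 0.076 0.016]
(336, 306) [0.663 0.303 0.016]
(398, 257) [0.477 0.323 0.016]
```

```bash
ls pics
```

```text
ch1.png
scene0.png
side0.png
tr1.png
wrist0.png
```

View pics/ch1.png

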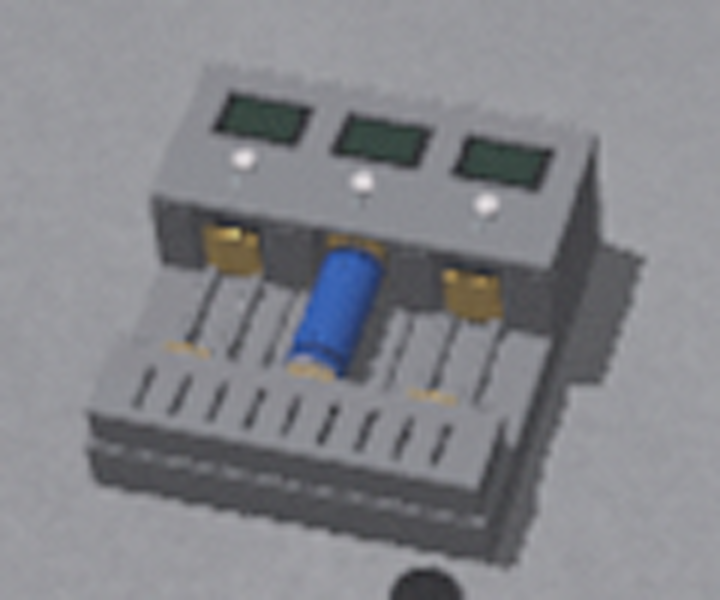

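View pics/tr1.png

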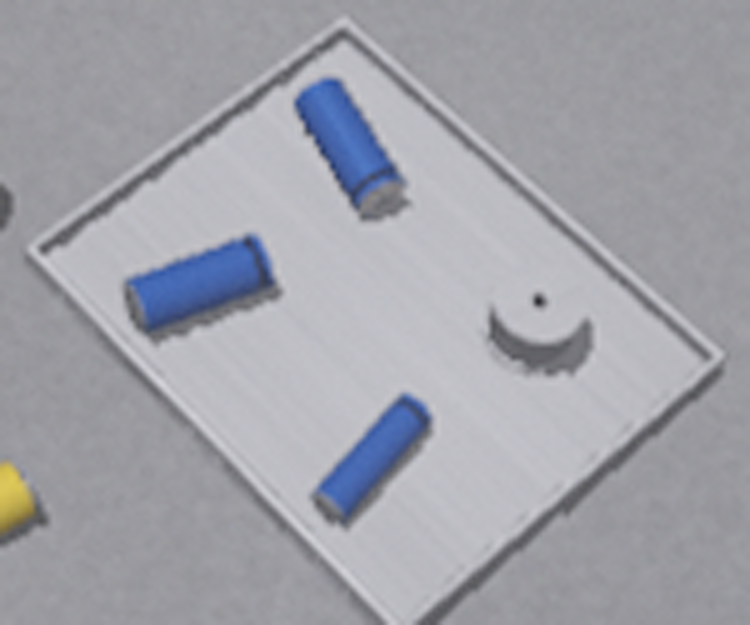

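```bash
cat >> h.py <<'E'
def Tmat(p,q):
    T=np.eye(4);T[:3,:3]=R.from_quat(q).as_matrix();T[:3,3]=p;return T
E
python3 - <<'E'
from h import *
s=arm.read_state(); m=cams.camera_model("wrist")
X=np.linalg.inv(Tmat(s["tool_pos"],s["tcp_rot"]))@m["cam_to_world"]
print(X.round(4))
np.save("X.npy",X)
# camera look target at tool-down
def cand(tgt,h,yaw):
    q=down(yaw); T=Tmat([0,0,0],q)@X
    d=T[:3,2]; # optical axis
    cam=np.array(tgt)-d*(h/-d[2])
    return cam-T[:3,3],q
for tgt in [(0.56,-0.20,.05),(0.57,0.17,.017)]:
  for yd in range(-180,180,30):
    p,q=cand(tgt,.30,np.radians(yd)); j=arm.ik(p,q)
    print(tgt,yd,p.round(3),None if j is None else np.round(j,2))
E
```

```text
[[-0.000e+00 -3.169e-01  9.485e-01 -1.434e-01]
 [ 1.000e+00  1.000e-04  1.000e-04 -1.000e-03]
 [-2.000e-04  9.485e-01  3.169e-01 -8.040e-02]
 [ 0.000e+00  0.000e+00  0.000e+00  1.000e+00]]
(0.56, -0.2, 0.05) -180 [ 0.559 -0.22   0.207] [ 0.01  0.52  0.46  1.69 -0.27  0.99 -2.58]
(0.56, -0.2, 0.05) -150 [ 0.569 -0.218  0.207] [ 0.09  0.52  0.31  1.66 -0.18  0.99 -2.16]
(0.56, -0.2, 0.05) -120 [ 0.577 -0.211  0.207] [ 0.17  0.51  0.16  1.65 -0.1   0.99 -1.73]
(0.56, -0.2, 0.05) -90 [ 0.58  -0.201  0.207] [ 0.26  0.5  -0.    1.64  0.    0.99 -1.31]
(0.56, -0.2, 0.05) -60 [ 0.578 -0.191  0.207] [ 0.33  0.5  -0.14  1.65  0.08  1.   -0.88]
(0.56, -0.2, 0.05) -30 [ 0.571 -0.183  0.207] [ 0.41  0.49 -0.27  1.67  0.15  1.   -0.44]
(0.56, -0.2, 0.05) 0 [ 0.561 -0.18   0.207] [ 0.49  0.49 -0.4   1.7   0.22  1.    0.02]
(0.56, -0.2, 0.05) 30 [ 0.551 -0.182  0.207] [ 0.58  0.49 -0.52  1.72  0.28  1.01  0.49]
(0.56, -0.2, 0.05) 60 [ 0.543 -0.189  0.207] [ 0.66  0.5  -0.61  1.73  0.33  1.02  0.97]
(0.56, -0.2, 0.05) 90 [ 0.54  -0.199  0.207] [ 0.74  0.53 -0.73  1.72  0.4   1.05  1.45]
(0.56, -0.2, 
[... 520 characters left out ...]
]
(0.57, 0.17, 0.017) -60 [0.588 0.179 0.174] [-0.1   0.56 -0.44  1.67  0.28  0.97 -1.68]
(0.57, 0.17, 0.017) -30 [0.581 0.187 0.174] [-0.02  0.58 -0.59  1.68  0.37  0.99 -1.26]
(0.57, 0.17, 0.017) 0 [0.571 0.19  0.174] [ 0.03  0.59 -0.69  1.7   0.43  1.01 -0.81]
(0.57, 0.17, 0.017) 30 [0.561 0.188 0.174] [ 0.1   0.61 -0.81  1.72  0.5   1.03 -0.36]
(0.57, 0.17, 0.017) 60 [0.553 0.181 0.174] [ 0.17  0.62 -0.91  1.75  0.56  1.05  0.11]
(0.57, 0.17, 0.017) 90 [0.55  0.171 0.174] [ 0.22  0.64 -0.98  1.76  0.6   1.07  0.6 ]
(0.57, 0.17, 0.017) 120 [0.552 0.161 0.174] [ 0.28  0.68 -1.07  1.76  0.66  1.11  1.08]
(0.57, 0.17, 0.017) 150 [0.559 0.153 0.174] [ 0.37  0.79 -1.29  1.75  0.8   1.25  1.49]
```

Run:
```python
from h import *
X=np.load("X.npy")
def cand(tgt,h,yaw):
    q=down(yaw); T=Tmat([0,0,0],q)@X
    d=T[:3,2]; return np.array(tgt)-d*(h/-d[2])-T[:3,3],q
import pickle
out={}
for n,tgt,h,yd in [("ch",(0.56,-0.20,.05),.31,-60),("tr",(0.565,0.15,.017),.33,-60)]:
    p,q=cand(tgt,h,np.radians(yd)); arm.move_ptp(p,q)
    m=cams.camera_model("wrist"); im=cams.camera("wrist"); cv2.imwrite(f"pics/w_{n}.png",im); out[n]=m
    print(arm.read_state()["t"],arm.read_state()["tool_pos"])
out["scene"]=cams.camera_model("scene");out["side"]=cams.camera_model("side")
pickle.dump(out,open("models.pkl","wb"))
```

```text
3.275 [ 0.58016556 -0.19073221  0.21658337]
4.65 [0.59201222 0.16180579 0.20367152]
```

View pics/w_ch.png

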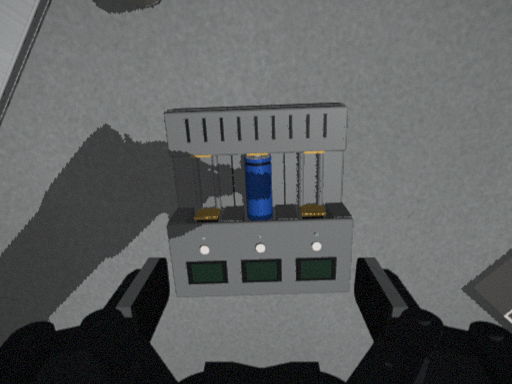

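View pics/w_tr.png

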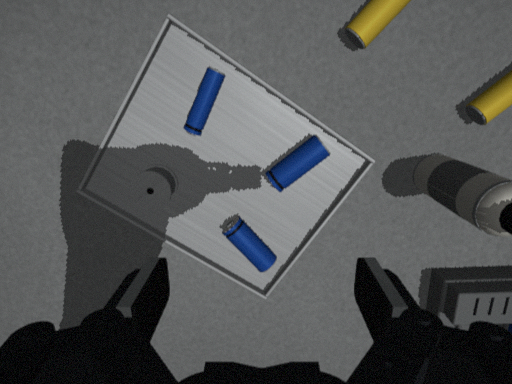

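Run:
```python
import cv2
a=cv2.imread("pics/w_ch.png"); cv2.imwrite("pics/z1.png",cv2.resize(a[95:305,155:365],None,fx=3.8,fy=2.85,interpolation=cv2.INTER_CUBIC))
b=cv2.imread("pics/w_tr.png"); cv2.imwrite("pics/z2.png",cv2.resize(b[125:285,205:385],None,fx=4.4,fy=3.75,interpolation=cv2.INTER_CUBIC))
```

```text
(no output)
```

View pics/z1.png

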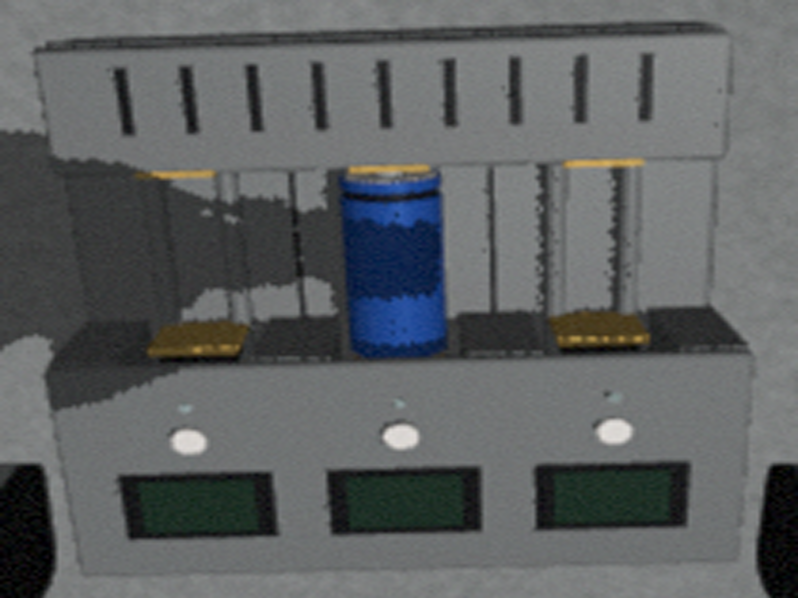

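View pics/z2.png

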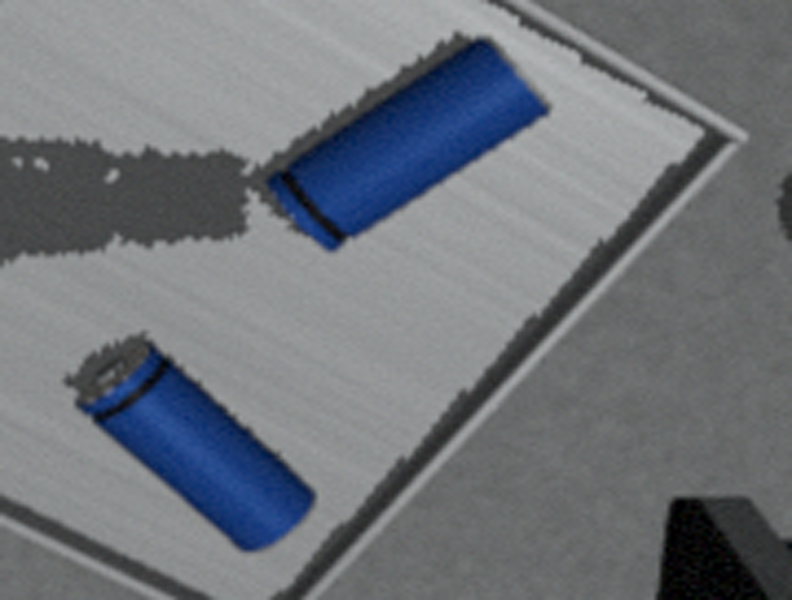

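```bash
cat > fit.py <<'E'
from h import *
import pickle
from scipy.optimize import least_squares, minimize
M=pickle.load(open("models.pkl","rb"))
# charger
def unz(p): return (p[0]/3.8+155-0.4,p[1]/2.85+95-0.35)
pts=[("h",.0765,89,(48,372)),("h",.0765,-89,(750,353)),("n",.0765,89,(82,574)),("n",.0765,-89,(738,560)),
("f",.0525,89,(52,173)),("f",.0525,-89,(725,156)),("e",.0525,89,(36,50)),("e",.0525,-89,(730,33)),
("f",.0525,54,(177,174)),("f",.0525,-54,(604,161)),("h",.033,54,(199,323)),("h",.033,-54,(601,314))]
def w(c,p):
    x,y,a,bx=c; lx={"h":bx-.0255,"n":-.095,"f":bx+.0335,"e":.095}[p[0]]; ly=p[2]/1000
    return np.array([x+lx*np.cos(a)-ly*np.sin(a),y+lx*np.sin(a)+ly*np.cos(a),p[1]])
def res(c): return np.concatenate([proj(M["ch"],w(c,p))-unz(p[3]) for p in pts])
s=least_squares(res,[.56,-.2,.52,0.0],loss="soft_l1")
print("charger",s.x.round(4),np.degrees(s.x[2]).round(2)); print(res(s.x).reshape(-1,2).round(1).tolist())
np.save("charger.npy",s.x)
for cam in ("scene","side"):
    im=cv2.imread(f"pics/{cam}0.png"); 
    im=cv2.resize(im,None,fx=3,fy=3,interpolation=cv2.INTER_CUBIC)
    for p in pts:
        u=proj(M[cam],w(s.x,p))*3+1; cv2.circle(im,tuple(int(v) for v in u),3,(0,0,255),-1)
    u=proj(M[cam],w(s.x,pts[0])); c=(u*3).astype(int); 
    y0,x0=max(0,c[1]-250),max(0,c[0]-450); cv2.imwrite(f"pics/o_{cam}.png",im[y0:y0+500,x0:x0+700])
# cells
def poly(m,x,y,a,r=.01325,z0=.01725,x0=-.0335,x1=.0315):
    ax=np.array([np.cos(a),np.sin(a),0]);c=np.array([x,y,z0]);lat=np.array([-np.sin(a),np.cos(a),0])
    th=np.linspace(0,2*np.pi,181);n=np.outer(np.cos(th),lat)+np.outer(np.sin(th),[0,0,1.])
    cam=m["cam_to_world"][:3,3]
    vis=np.einsum('ij,ij->i',n,cam-(c+r*n))>0
    k=np.where(vis & ~np.roll(vis,1))[0][0]; n=np.roll(n,-k,0)[:vis.sum()]
    P=np.vstack([c+ax*x0+r*n,(c+ax*x1+r*n)[::-1]])
    return np.array([proj(m,q) for q in P])
def blue(im):
    b,g,r=[im[...,i].astype(int) for i in range(3)]; return ((b-r>25)&(b-g>10)).astype(np.uint8)
def fit(m,im,g,S=6):
    u=proj(m,[g[0],g[1],.017]).astype(int); H=45
    y0,x0=max(u[1]-H,0),max(u[0]-H,0)
    crop=im[y0:y0+2*H,x0:x0+2*H]
    mk=cv2.morphologyEx(blue(crop),cv2.MORPH_CLOSE,np.ones((5,5)))
    n,l,st,ce=cv2.connectedComponentsWithStats(mk); k=np.argmin([np.hypot(*(ce[i]-(u-[x0,y0])))+(st[i,4]<60)*999 if i else 1e9 for i in range(n)]); mk=(l==k).astype(np.uint8)
    big=cv2.resize(mk.astype(np.float32),None,fx=S,fy=S,interpolation=cv2.INTER_LINEAR)>.5
    def cost(v):
        P=(poly(m,*v)-[x0,y0]+.5)*S-.5; c=np.zeros(big.shape,np.uint8); cv2.fillPoly(c,[np.round(P*16).astype(np.int32)],1,shift=4)
        c=c>0; return 1-(c&big).sum()/(c|big).sum()
    best=None
    for a in np.radians([g[2]]):
        q=minimize(cost,[g[0],g[1],a],method="Nelder-Mead",options=dict(initial_simplex=[[g[0],g[1],a],[g[0]+.006,g[1],a],[g[0],g[1]+.006,a],[g[0],g[1],a+.15]],xatol=1e-5,fatol=1e-5))
        if best is None or q.fun<best.fun: best=q
    return best.x,best.fun
if __name__=="__main__":
    ims={"tr":cv2.imread("pics/w_tr.png"),"scene":cv2.imread("pics/scene0.png"),"side":cv2.imread("pics/side0.png")}
    B=lambda p,h:onz(M["tr"],(205+p[0]/4.4,125+p[1]/3.75),h)
    for nm,bt,fl in [("c1",(310,215),(515,75)),("c2",(122,375),(285,525))]:
        b,f=B(bt,.02),B(fl,.02); g=[*((b+f)/2)[:2],np.degrees(np.arctan2(*(b-f)[1::-1]))]
        print(nm,"guess",np.round(g,3),"len",np.linalg.norm(b-f).round(4))
        for cam in ims:
            x,f_=fit(M[cam],ims[cam],g); print(nm,cam,x[:2].round(4),np.degrees(x[2]).round(1),"1-IoU",round(f_,3))
    # spray can
    print("can",tri([(M["scene"],(231.5,191)),(M["side"],(213,168))]))
E
python3 fit.py
```

```text
charger [ 0.5495 -0.2046  0.5558  0.0188] 31.84
[[-1.7, -1.3], [1.6, -0.6], [0.2, 6.3], [-0.0, 6.2], [-3.7, 2.0], [4.9, 1.7], [-5.4, -0.5], [6.0, -1.4], [-0.2, 0.4], [0.0, 1.2], [2.3, -1.4], [-2.9, -1.5]]
c1 guess [6.15000e-01 1.32000e-01 1.60016e+02] len 0.0609
c1 tr [0.6122 0.1338] 158.5 1-IoU 0.051
c1 scene [0.6136 0.135 ] 158.9 1-IoU 0.057
c1 side [0.6144 0.133 ] 158.6 1-IoU 0.045
c2 guess [ 0.509  0.128 69.314] len 0.0645
c2 tr [0.5084 0.1318] 70.8 1-IoU 0.057
c2 scene [0.51   0.1338] 69.1 1-IoU 0.058
c2 side [0.511  0.1311] 70.2 1-IoU 0.045
can (array([ 0.67601365, -0.00178037,  0.13798668]), [np.float64(0.0008033147696663009), np.float64(0.0008033147696663742)])
```

Run:
```python
import cv2
a=cv2.imread("pics/w_ch.png"); a=cv2.convertScaleAbs(a,alpha=1.6,beta=10)
t=cv2.resize(a[195:240,160:260],None,fx=7.5,fy=6,interpolation=cv2.INTER_CUBIC)
b=cv2.resize(a[195:240,260:360],None,fx=7.5,fy=6,interpolation=cv2.INTER_CUBIC)
import numpy as np
cv2.imwrite("pics/z3.png",np.vstack([t,b]))
```

```text
(no output)
```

View pics/z3.png

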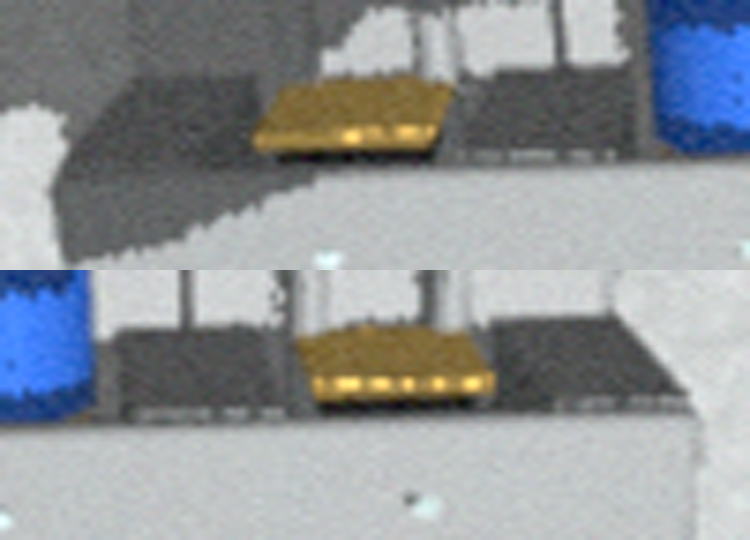

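View pics/o_scene.png

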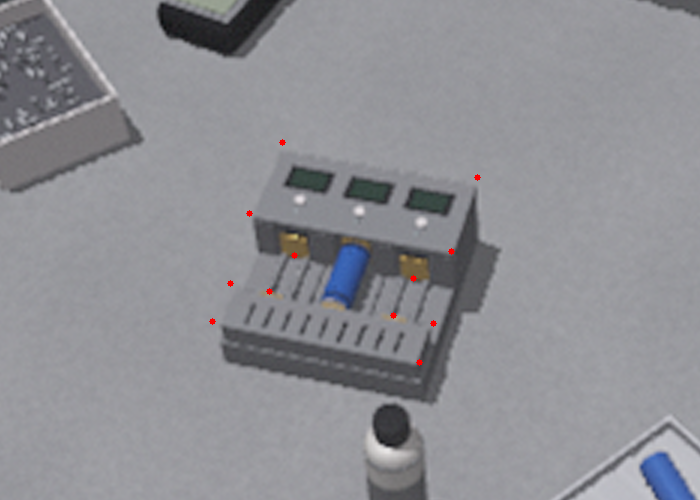

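View pics/o_side.png

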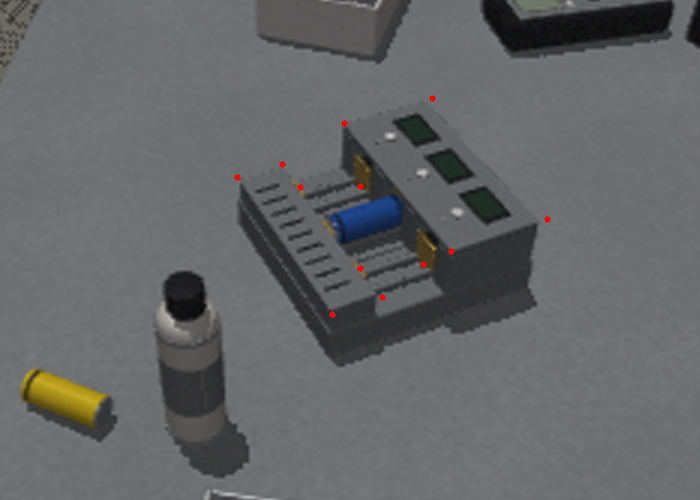

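```bash
cat > fit2.py <<'E'
from fit import *
old=np.load("charger.npy")
u=proj(M["side"],w(old,pts[0])); c=(u*3).astype(int); off=np.array([max(0,c[0]-450),max(0,c[1]-250)])
Z1=lambda p:np.array([p[0]/3.8+155-.4,p[1]/2.85+95-.35]); Z3a=lambda p:np.array([p[0]/7.5+160-.4,p[1]/6+195-.4]); Z3b=lambda p:np.array([p[0]/7.5+260-.4,(p[1]-270)/6+195-.4])
SC=lambda p:np.array([p[0]/6+160-.4,p[1]/6+90-.4]); SD=lambda p:(np.array(p)+off)/3-.33
# (cam, kind x, y (number mm or 'wh'/'wf' sign), z, px)
O=[("ch","h",("wh",1),.0765,Z1((48,372))),("ch","h",("wh",-1),.0765,Z1((750,353))),("ch","f",("wf",1),.0525,Z1((52,173))),("ch","f",("wf",-1),.0525,Z1((725,156))),
("ch","f",54,.0525,Z1((177,174))),("ch","f",-54,.0525,Z1((604,161))),("ch","f",0,.0525,Z1((389,167))),
("ch","h",54,.033,Z3a((365,80))),("ch","h",-54,.033,Z3b((388,330))),("ch","h",54,.059,Z3a((351,133))),("ch","h",-54,.059,Z3b((405,385))),
("scene","h",("wh",1),.0765,SC((552,268))),("scene","h",("wh",-1),.0765,SC((152,198))),("scene","h",54,.033,SC((472,318))),("scene","h",-54,.033,SC((232,273))),
("scene","f",54,.0525,SC((432,398))),("scene","f",-54,.0525,SC((188,350))),
("side","h",("wh",1),.0765,SD((450,253))),("side","h",("wh",-1),.0765,SD((344,125))),("side","h",54,.033,SD((424,268))),("side","h",-54,.033,SD((361,190))),
("side","f",54,.0525,SD((361,268))),("side","f",-54,.0525,SD((299,187)))]
def r2(v,cams_):
    x,y,a,wh,wf=v; o=[]
    for cam,k,ly,z,px in O:
        if cam not in cams_: continue
        lx=-.0255 if k=="h" else .0335
        yy=ly/1000 if not isinstance(ly,tuple) else ly[1]*(wh if ly[0]=="wh" else wf)
        o.append(proj(M[cam],[x+lx*np.cos(a)-yy*np.sin(a),y+lx*np.sin(a)+yy*np.cos(a),z])-px)
    return np.array(o)
for cs in (["ch"],["scene"],["side"],["ch","scene","side"]):
    s=least_squares(lambda v:r2(v,cs).ravel(),[.565,-.195,.55,.085,.085],loss="soft_l1")
    print(cs,s.x.round(4),np.degrees(s.x[2]).round(2)); 
    if len(cs)==1: print(r2(s.x,cs).round(1).tolist())
E
python3 fit2.py | grep -v '^c[12] '
```

```text
charger [ 0.5495 -0.2046  0.5558  0.0188] 31.84
[[-1.7, -1.3], [1.6, -0.6], [0.2, 6.3], [-0.0, 6.2], [-3.7, 2.0], [4.9, 1.7], [-5.4, -0.5], [6.0, -1.4], [-0.2, 0.4], [0.0, 1.2], [2.3, -1.4], [-2.9, -1.5]]
['ch'] [ 0.5654 -0.1948  0.56    0.0874  0.0849] 32.09
[[0.1, -0.9], [0.1, -0.8], [0.5, 2.4], [0.5, 1.6], [-0.3, 0.8], [-0.1, 1.1], [0.1, 1.1], [1.1, -1.1], [-1.4, -1.4], [-1.0, -0.8], [0.1, -1.6]]
['scene'] [ 0.5666 -0.1914  0.563   0.0878  0.085 ] 32.26
[[-0.6, -0.1], [-0.5, -0.6], [0.4, 0.6], [0.5, 0.7], [0.5, -0.3], [-0.2, -0.2]]
['side'] [ 0.5657 -0.193   0.5519  0.0884  0.085 ] 31.62
[[0.3, -0.0], [0.3, 0.1], [-0.5, -0.7], [-0.2, -0.7], [-0.3, 0.6], [0.4, 0.6]]
['ch', 'scene', 'side'] [ 0.5656 -0.1945  0.5589  0.0875  0.0849] 32.02
```

```bash
cat > job.py <<'E'
from h import *
MB=np.array([.5657,-.1935]); YA=np.radians(32.0)
CELL={"c1":(.6133,.1338,np.radians(158.6)),"c2":(.5098,.1322,np.radians(70.0))}
OFF,DEP=.005,.009
def Cw(p,yaw,th=0.): 
    C=np.eye(4);C[:3,:3]=(R.from_euler('z',yaw)*R.from_euler('y',-th)).as_matrix();C[:3,3]=p;return C
G=np.eye(4);G[:3,:3]=np.array([[0,0,-1.],[0,-1,0],[-1,0,0]]).T;G[:3,3]=[OFF,0,-DEP]
def tool(C):
    T=C@G; return T[:3,3],R.from_matrix(T[:3,:3]).as_quat()
def bay(side,cx,cz,th,dy=0.):
    ly=(.054 if side=="left" else -.054)+dy
    return Cw([MB[0]+cx*np.cos(YA)-ly*np.sin(YA),MB[1]+cx*np.sin(YA)+ly*np.cos(YA),.04625+cz],YA,th)
def cell(n,dz): x,y,a=CELL[n]; return Cw([x,y,.01725+dz],a)
def f(): s=arm.read_state(); return round(s["t"],2),s["tool_pos"].round(4),s["ft_force"].round(1),s["ft_torque"].round(2),round(s["grip_width"],3)
E
python3 - <<'E'
from job import *
print(np.linalg.det(G[:3,:3]))
th=np.radians(24)
for n,T in [("c1up",cell("c1",.12)),("c1",cell("c1",0)),("c2",cell("c2",0)),("R e",bay("right",.016,.06,th)),("R in",bay("right",-.0045,.014,th)),("R",bay("right",-.0045,0,0)),("L e",bay("left",.016,.06,th)),("L in",bay("left",-.0045,.014,th)),("L",bay("left",-.0045,0,0))]:
    p,q=tool(T); j=arm.ik(p,q); print(n,p.round(3),None if j is None else np.round(j,2))
E
```

```text
1.0
c1up [0.609 0.136 0.128] [ 0.15  0.69 -0.74  1.69  0.54  0.98  0.41]
c1 [0.609 0.136 0.008] [ 0.09  0.83 -0.65  1.78  0.69  0.78  0.28]
c2 [0.512 0.137 0.008] [-0.19  0.68 -0.23  2.04  0.33  0.46 -1.03]
R e [ 0.615 -0.226  0.1  ] [ 0.81  0.66 -0.53  1.87 -0.06  0.44 -0.54]
R in [ 0.597 -0.237  0.054] [ 0.86  0.73 -0.56  1.92  0.01  0.34 -0.56]
R [ 0.595 -0.239  0.037] [ 0.39  0.73 -0.14  1.72  0.15  0.69 -0.84]
L e [ 0.558 -0.135  0.1  ] [ 0.75  0.57 -0.57  2.11 -0.08  0.26 -0.64]
L in [ 0.54  -0.146  0.054] [ 0.96  0.73 -0.87  2.16  0.96  0.27 -1.6 ]
L [ 0.538 -0.147  0.037] [ 0.28  0.65 -0.14  1.95  0.17  0.55 -0.99]
```

Run:
```python
from job import *
p,q=tool(cell("c1",.07)); arm.command_gripper(.44); arm.move_ptp(p,q); print(f())
im=cams.camera("wrist"); cv2.imwrite("pics/g1.png",im)
```

```text
(6.79, array([0.6087, 0.1358, 0.0784]), array([-0.7,  0.7, -0.1]), array([-0.04,  0.01, -0.  ]), 0.438)
```

View pics/g1.png

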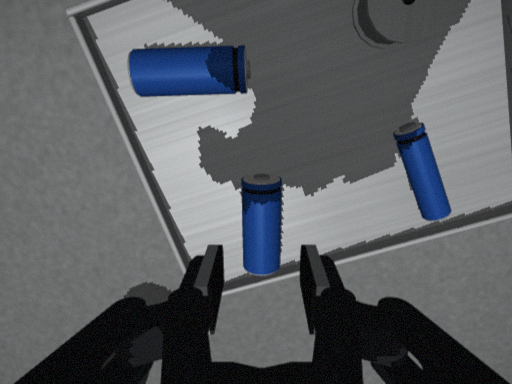

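Run:
```python
from job import *
p,q=tool(cell("c1",0)); arm.move_straight(p,q,feed=.12); print(f())
arm.command_gripper(0.,50); print(f())
p,q=tool(cell("c1",.17)); arm.move_straight(p,q,feed=.25); print(f())
th=np.radians(24)
p,q=tool(bay("right",.020,.12,th)); arm.move_ptp(p,q); print(f())
for n,T in [("hi",bay("right",.016,.03,th)),("in",bay("right",-.0045,.0143,th))]:
    j=arm.ik(*tool(T)); print(n,None if j is None else np.round(j,2))
print(np.round(arm.read_state()["joints"],2))
cv2.imwrite("pics/w2.png",cams.camera("wrist"));cv2.imwrite("pics/s2.png",cams.camera("side"))
```

```text
(7.58, array([0.6089, 0.136 , 0.0087]), array([-0.4,  0.8, -0.2]), array([ 0.06,  0.01, -0.06]), 0.437)
(7.83, array([0.6093, 0.136 , 0.0093]), array([-1.2, -0.1,  6.3]), array([0.05, 0.15, 0.02]), 0.287)
(8.67, array([0.608 , 0.1349, 0.1769]), array([-0.2, -1.2, -1. ]), array([ 0.04,  0.  , -0.03]), 0.289)
(10.03, array([ 0.6187, -0.2221,  0.16  ]), array([-0. , -0.1, -0.7]), array([-0.23,  0.45,  0.02]), 0.293)
hi [ 0.78  0.7  -0.48  1.89 -0.12  0.38 -0.47]
in [ 0.82  0.72 -0.49  1.92 -0.12  0.34 -0.43]
[ 0.79  0.58 -0.5   1.81 -0.14  0.57 -0.5 ]
```

View pics/w2.png

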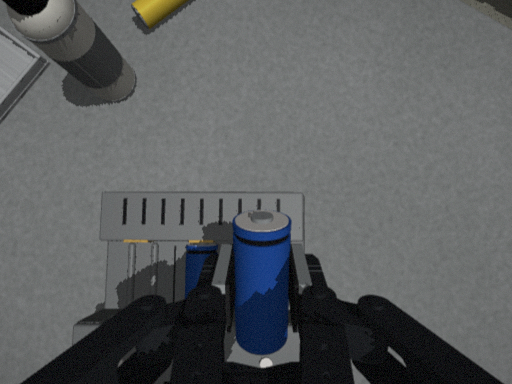

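View pics/s2.png

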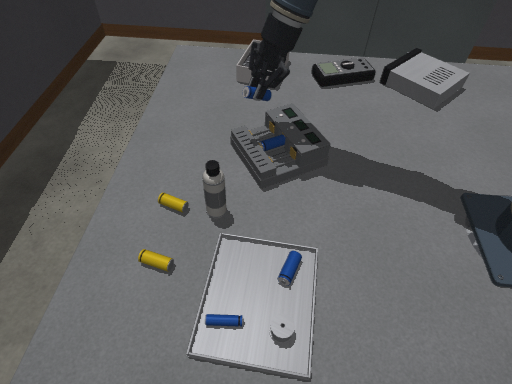

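```bash
cat > held.py <<'E'
from job import *
from fit import blue
from scipy.optimize import minimize
def polyC(m,C,r=.01325,x0=-.0335,x1=.0315):
    th=np.linspace(0,2*np.pi,181);n=np.outer(np.cos(th),C[:3,1])+np.outer(np.sin(th),C[:3,2]);c=C[:3,3];ax=C[:3,0]
    E=[c+ax*x0+r*n,c+ax*x1+r*n]
    P=np.array([proj(m,q) for q in np.vstack(E)]).astype(np.float32)
    return [P[:181],P[181:]]
def overlay(name,out):
    s=arm.read_state();m=cams.camera_model("wrist");im=cams.camera("wrist")
    C=Tmat(s["tool_pos"],s["tcp_rot"])@np.linalg.inv(G)
    big=cv2.resize(im,None,fx=3,fy=3,interpolation=cv2.INTER_CUBIC)
    for P in polyC(m,C): cv2.polylines(big,[np.int32(P*3+1)],True,(0,0,255),1)
    u=polyC(m,C)[1].mean(0)*3; x0=int(max(0,u[0]-400));y0=int(min(max(0,u[1]-150),1152-600)); cv2.imwrite(out,big[y0:y0+600,x0:x0+800])
E
sed -i 's/^B=/B=/' held.py; python3 -c "
from held import *
overlay('x','pics/h1.png')" | tail -1
```

```text
[[-1.7, -1.3], [1.6, -0.6], [0.2, 6.3], [-0.0, 6.2], [-3.7, 2.0], [4.9, 1.7], [-5.4, -0.5], [6.0, -1.4], [-0.2, 0.4], [0.0, 1.2], [2.3, -1.4], [-2.9, -1.5]]
```

View pics/h1.png

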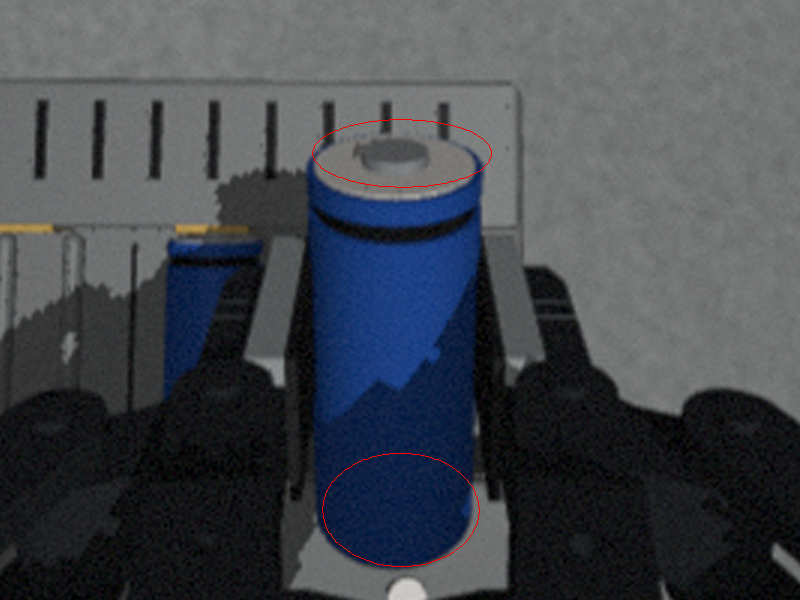

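```bash
cat > h2.py <<'E'
from held import *
from scipy.optimize import least_squares
s=arm.read_state();m=cams.camera_model("wrist")
T=Tmat(s["tool_pos"],s["tcp_rot"]);C0=T@np.linalg.inv(G)
u=polyC(m,C0)[1].mean(0)*3; x0=int(max(0,u[0]-400));y0=int(min(max(0,u[1]-150),1152-600))
def ext(v):
    D=np.eye(4);D[:3,:3]=R.from_euler('y',-v[3]).as_matrix();D[:3,3]=v[:3]
    F,B=[P*3+1-[x0,y0] for P in polyC(m,C0@D)]
    return np.array([B[:,0].min(),B[:,0].max(),B[:,1].min(),B[:,1].max(),F[:,1].max()])
obs=np.array([310,482,132,200,568.])
print(ext([0,0,0,0]).round(1))
for fix in (None,0.):
    fn=lambda v:ext([v[0],v[1],v[2],v[3] if fix is None else 0])-obs
    r=least_squares(fn,[0,0,0,0],x_scale=[.001,.001,.001,.02]); print((r.x[:3]*1000).round(2),np.degrees(r.x[3]).round(2),r.fun.round(1))
E
python3 h2.py | tail -3
```

```text
[312.8 491.5 119.  186.5 565.8]
[-2.32  0.78 -1.22] 0.0 [-1.3  3.  -2.3 -1.7  3.4]
[-2.32  0.78 -1.22] 0.0 [-1.3  3.  -2.3 -1.7  3.4]
```

```bash
sed -i 's/.astype(np.float32)$//' held.py; sed -i 's/,x_scale=/,diff_step=1e-4,x_scale=/; s/\[0,0,0,0\],diff/[1e-3,1e-3,1e-3,.02],diff/' h2.py; python3 h2.py | tail -3
```

```text
[312.8 491.5 119.  186.5 565.8]
[-3.62  0.9  -3.35] -0.19 [-0.7  0.7  0.5 -0.2 -0.2]
[-3.52  0.9  -3.2 ] 1.15 [-0.8  0.8  0.2  0.1 -0.4]
```

```bash
sed -i 's/OFF,DEP=.005,.009/OFF,DEP=.006,.007/' job.py
cat >> job.py <<'E'
def rest(th): return .0335*np.sin(th)+.01325*np.cos(th)-.01325
E
python3 - <<'E'
from job import *
th=np.radians(26); c0=rest(th); S="right"
arm.move_ptp(*tool(bay(S,.016,c0+.03,th))); print(f())
arm.move_straight(*tool(bay(S,.016,c0+.004,th)),feed=.1); arm.wait(.15); b=arm.read_state()["ft_force"]; print(f())
for dz in np.arange(.003,-.0045,-.001):
    arm.move_straight(*tool(bay(S,.016,c0+dz,th)),feed=.03); arm.wait(.05); F=arm.read_state()["ft_force"]-b; print(round(dz,4),F.round(1))
    if np.linalg.norm(F)>3.5: break
print(f()); cv2.imwrite("pics/w3.png",cams.camera("wrist"))
cv2.imwrite("pics/s3.png",cv2.resize(cams.camera("side")[60:210,190:370],None,fx=4,fy=4,interpolation=cv2.INTER_CUBIC))
E
```

```text
(10.58, array([ 0.6151, -0.2255,  0.0858]), array([ 0.4, -0.2, -0.1]), array([-0.29,  0.41, -0.03]), 0.289)
(11.14, array([ 0.6158, -0.2264,  0.0612]), array([ 0.1,  0. , -0.3]), array([-0.28,  0.47, -0.02]), 0.288)
0.003 [-0.1  0.5 -0.4]
0.002 [-0.6  0.3 -1.1]
0.001 [-0.3 -0.3 -0.8]
0.0 [-0.2 -0.1  1.3]
-0.001 [0.4 0.4 4.9]
(12.64, array([ 0.6155, -0.2264,  0.0553]), array([0.6, 0.4, 4.6]), array([-0.17,  0.11, -0.01]), 0.288)
```

View pics/w3.png

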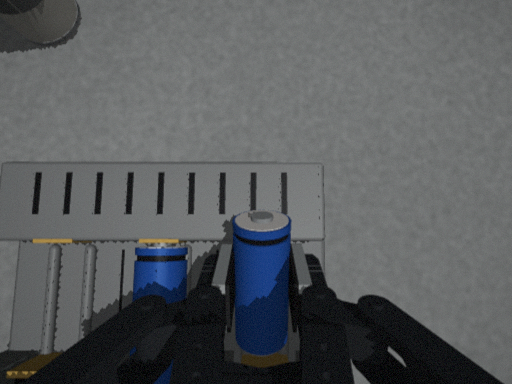

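View pics/s3.png

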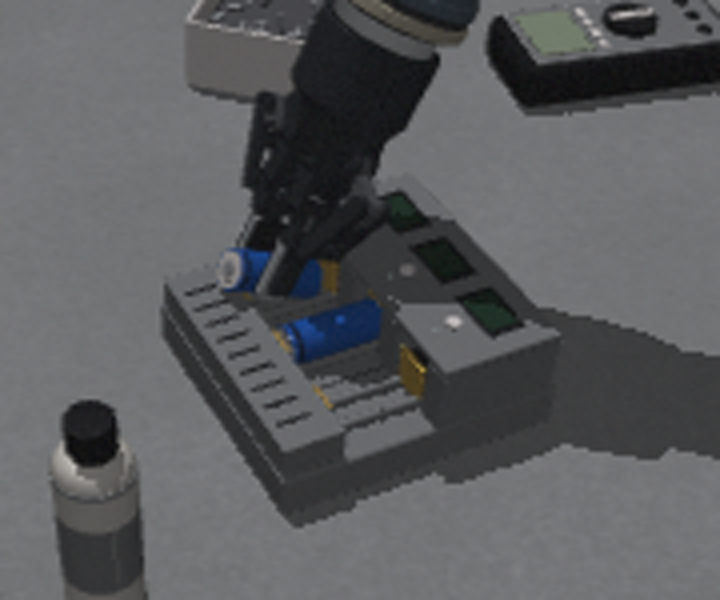

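Run:
```python
from job import *
th=np.radians(26); c0=rest(th); S="right"
ux=np.array([np.cos(YA),np.sin(YA),0]);uy=np.array([-np.sin(YA),np.cos(YA),0])
arm.move_straight(*tool(bay(S,.016,c0+.0008,th)),feed=.05); arm.wait(.1); b=arm.read_state()["ft_force"]; print(f())
for cx in (.012,.010,.008,.006,.004,.002,0,-.002,-.004):
    arm.move_straight(*tool(bay(S,cx,c0+.0008,th)),feed=.05); arm.wait(.03); F=arm.read_state()["ft_force"]-b; print(cx,(F@ux).round(1),(F@uy).round(1),F[2].round(1))
    if np.linalg.norm(F)>14: break
print(f()); cv2.imwrite("pics/w4.png",cams.camera("wrist"))
cv2.imwrite("pics/s4.png",cv2.resize(cams.camera("side")[60:210,190:370],None,fx=4,fy=4,interpolation=cv2.INTER_CUBIC))
```

```text
(13.09, array([ 0.6147, -0.2263,  0.0564]), array([-0.7, -0.4, -0.7]), array([-0.3 ,  0.35,  0.02]), 0.289)
0.012 1.0 0.2 0.0
0.01 2.4 0.1 0.5
0.008 4.0 0.2 -0.4
0.006 4.7 0.3 0.5
0.004 4.9 0.5 0.0
0.002 4.6 0.8 0.6
0 5.3 1.1 0.1
-0.002 5.2 1.4 -0.1
-0.004 5.2 1.0 -0.3
(15.64, array([ 0.5983, -0.2368,  0.0568]), array([ 3.2,  3.2, -1.1]), array([ 0.43, -0.31,  0.02]), 0.287)
```

View pics/w4.png

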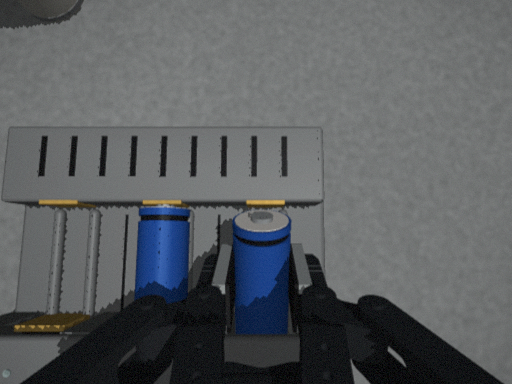

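View pics/s4.png

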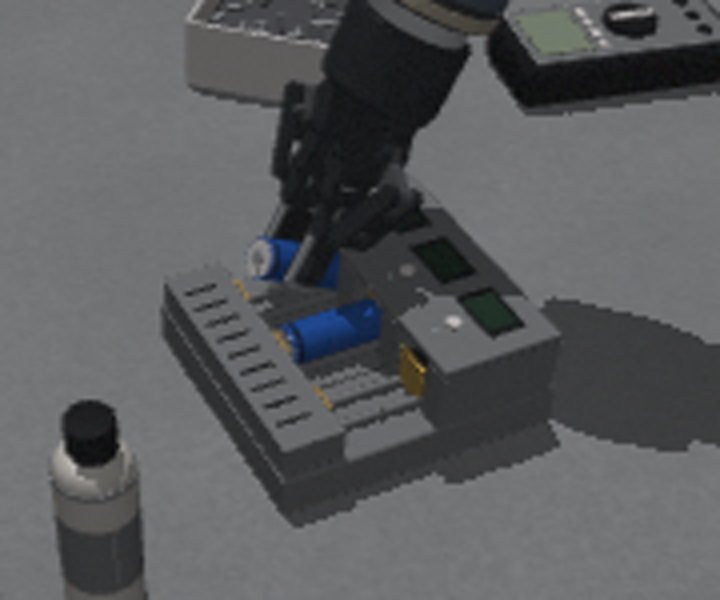

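Run:
```python
from job import *
S="right"
ux=np.array([np.cos(YA),np.sin(YA),0]);uy=np.array([-np.sin(YA),np.cos(YA),0])
for d in (21,16,11,6,3,0):
    th=np.radians(d)
    arm.move_straight(*tool(bay(S,-.0045,rest(th)+.0005,th)),feed=.04); s=arm.read_state();F=s["ft_force"]; print(d,(F@ux).round(1),(F@uy).round(1),F[2].round(1),s["ft_torque"].round(2))
    if np.linalg.norm(F)>25: break
arm.wait(.1);print(f()); cv2.imwrite("pics/w5.png",cams.camera("wrist"))
cv2.imwrite("pics/s5.png",cv2.resize(cams.camera("side")[60:210,190:370],None,fx=4,fy=4,interpolation=cv2.INTER_CUBIC))
```

```text
21 4.7 1.1 4.8 [ 0.64 -0.46  0.05]
16 3.4 0.8 1.7 [ 0.38 -0.59 -0.02]
11 4.9 0.2 0.9 [ 0.37 -0.63 -0.01]
6 4.1 0.7 1.7 [ 0.43 -0.67  0.02]
3 5.0 0.7 1.0 [ 0.47 -0.7  -0.03]
0 5.0 -0.2 0.5 [ 0.52 -0.84 -0.04]
(17.43, array([ 0.5967, -0.2377,  0.0398]), array([ 4.5,  3.2, -0.1]), array([ 0.51, -0.87, -0.05]), 0.29)
```

View pics/w5.png

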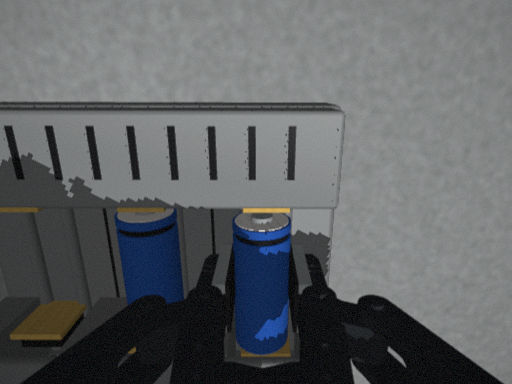

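View pics/s5.png

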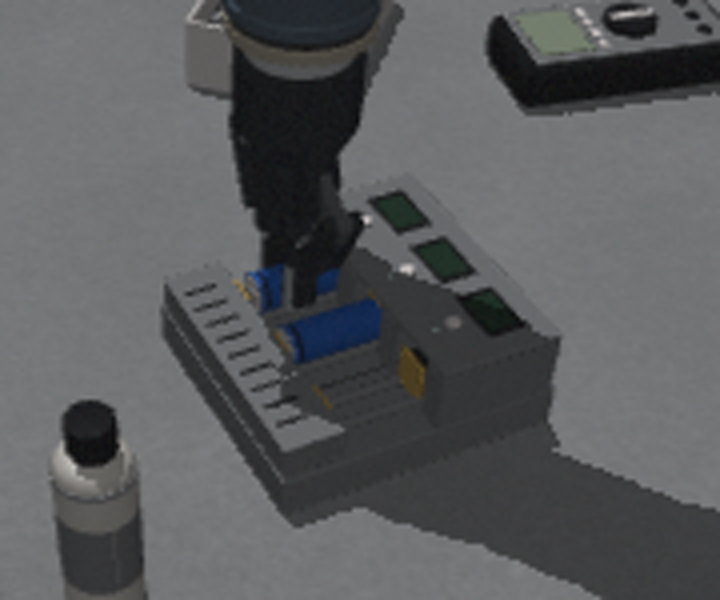

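Run:
```python
from job import *
S="right"
arm.move_straight(*tool(bay(S,-.002,0.,0.)),feed=.04); print(f())
arm.command_gripper(.42); arm.wait(.15); print(f())
arm.move_straight(*tool(bay(S,.004,.10,0.)),feed=.2); print(f())
cv2.imwrite("pics/w6.png",cams.camera("wrist"))
```

```text
(17.78, array([ 0.5978, -0.2374,  0.0395]), array([1.8, 1.7, 3.9]), array([ 0.31, -0.49, -0.09]), 0.287)
(18.2, array([ 0.5972, -0.2374,  0.039 ]), array([ 1.1, -0.4, -0.1]), array([ 0.03, -0.01,  0.04]), 0.422)
(18.85, array([ 0.6022, -0.2339,  0.1385]), array([-0.3,  0.4, -1.3]), array([-0.02, -0.  ,  0.01]), 0.419)
```

View pics/w6.png

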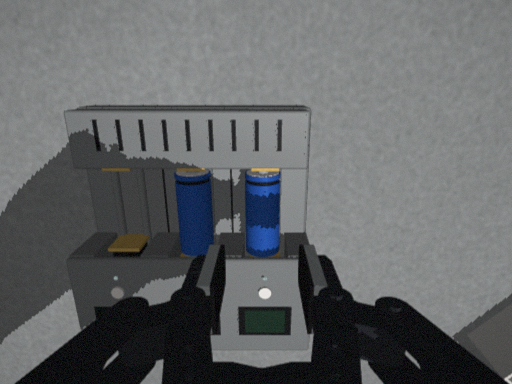

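Run:
```python
from job import *
G[:3,3]=[.005,0,-.009]
arm.move_ptp(*tool(cell("c2",.09))); print(f()); cv2.imwrite("pics/g2.png",cams.camera("wrist"))
```

```text
(20.33, array([0.5123, 0.1354, 0.0983]), array([ 0.6, -0.8, -0.3]), array([ 0.01, -0.04,  0.06]), 0.422)
```

View pics/g2.png

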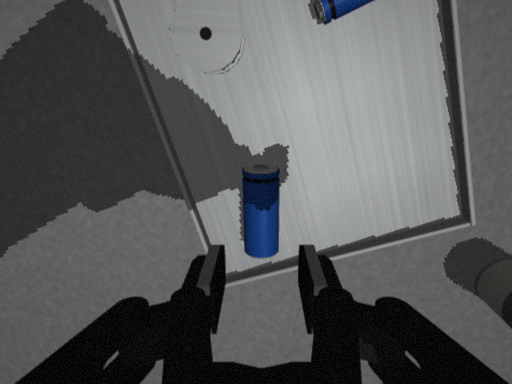

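Run:
```python
from job import *
G0=G.copy()
G[:3,3]=[.005,0,-.009]
arm.move_straight(*tool(cell("c2",0)),feed=.12); print(f())
arm.command_gripper(0.,50); print(f())
arm.move_straight(*tool(cell("c2",.17)),feed=.25); print(f())
G[:]=G0
for d in (22,24,26):
    th=np.radians(d); print(d,[None if (j:=arm.ik(*tool(bay("left",cx,rest(th)+dz,th)))) is None else np.round(j,2) for cx,dz in ((.016,.03),(.016,0),(-.0045,0))])
```

```text
(21.28, array([0.5119, 0.1369, 0.0087]), array([ 0.8, -0.2,  0.5]), array([-0.01, -0.02,  0.04]), 0.42)
(21.52, array([0.5121, 0.137 , 0.0092]), array([-0.6, -0.9,  7.3]), array([-0.04,  0.22, -0.02]), 0.292)
(22.36, array([0.5108, 0.1366, 0.1773]), array([-0.4,  0.4, -1.8]), array([ 0.01, -0.  ,  0.05]), 0.287)
22 [array([ 0.67,  0.58, -0.48,  2.1 , -0.12,  0.25, -0.61]), array([ 0.66,  0.64, -0.48,  2.12, -0.06,  0.18, -0.65]), array([ 0.72,  0.64, -0.52,  2.15,  0.01,  0.17, -0.69])]
24 [array([ 0.73,  0.59, -0.55,  2.12, -0.09,  0.22, -0.62]), array([ 0.85,  0.7 , -0.74,  2.14,  0.72,  0.21, -1.4 ]), array([ 0.89,  0.69, -0.75,  2.16,  0.72,  0.2 , -1.37])]
26 [array([ 0.78,  0.61, -0.6 ,  2.14, -0.11,  0.18, -0.58]), array([ 0.94,  0.75, -0.87,  2.15,  1.01,  0.24, -1.67]), array([ 0.98,  0.74, -0.87,  2.18,  1.  ,  0.23, -1.62])]
```

Run:
```python
from job import *
th=np.radians(24)
arm.move_ptp(*tool(bay("left",.016,rest(th)+.08,th))); print(f())
def ii(d,cx,dz):
    th=np.radians(d); j=arm.ik(*tool(bay("left",cx,rest(th)+dz,th))); return None if j is None else np.round(j,2).tolist()
print(np.round(arm.read_state()["joints"],2))
for d,cx,dz in ((24,.016,.04),(24,.016,0),(24,-.0045,0),(30,.016,.08),(34,.016,.08),(38,.016,.08),(34,.016,.05)): print(d,cx,dz,ii(d,cx,dz))
```

```text
(23.5, array([ 0.5579, -0.1331,  0.1345]), array([ 0.3,  0.8, -1.6]), array([-0.22,  0.42, -0.02]), 0.288)
[ 0.7   0.5  -0.49  2.08 -0.26  0.35 -0.48]
24 0.016 0.04 [0.7, 0.57, -0.49, 2.11, -0.25, 0.25, -0.47]
24 0.016 0 [0.49, 0.61, -0.19, 2.15, -1.05, 0.25, 0.34]
24 -0.0045 0 [0.96, 0.73, -0.87, 2.16, 0.95, 0.27, -1.6]
30 0.016 0.08 [0.88, 0.53, -0.67, 2.13, -0.34, 0.25, -0.36]
34 0.016 0.08 [0.99, 0.58, -0.78, 2.16, -0.38, 0.19, -0.27]
38 0.016 0.08 [1.29, 0.83, -1.31, 2.18, 1.14, 0.34, -1.74]
34 0.016 0.05 [1.15, 0.76, -1.09, 2.18, 1.03, 0.24, -1.64]
```

Run:
```python
from job import *
def ii(d,cx,dz):
    th=np.radians(d); j=arm.ik(*tool(bay("left",cx,rest(th)+dz,th))); return None if j is None else np.round(j,2).tolist()
th=np.radians(38)
print(ii(38,.016,.10),ii(38,.016,.09))
j=arm.ik(*tool(bay("left",.016,rest(th)+.085,th)))
print(np.round(j,2))
if j[4]>.5:
    arm.set_joints(j); print(f())
    for d,cx,dz in ((25,.016,.04),(25,.016,0),(25,-.0045,0),(12,-.0045,0),(0,-.0045,0)): print(d,cx,dz,ii(d,cx,dz))
```

```text
[1.11, 0.59, -0.9, 2.17, -0.44, 0.18, -0.2] [1.3, 0.81, -1.31, 2.18, 1.05, 0.33, -1.66]
[ 1.29  0.82 -1.31  2.18  1.1   0.33 -1.7 ]
(24.73, array([ 0.5584, -0.1336,  0.1471]), array([ 0.1,  0.1, -0.4]), array([-0.48,  0.62, -0.02]), 0.284)
25 0.016 0.04 [1.11, 0.81, -1.2, 2.11, 1.06, 0.52, -1.74]
25 0.016 0 [1.03, 0.82, -1.05, 2.14, 1.18, 0.4, -1.83]
25 -0.0045 0 [1.08, 0.82, -1.07, 2.17, 1.19, 0.4, -1.81]
12 -0.0045 0 [0.95, 0.84, -1.1, 2.05, 1.04, 0.71, -1.76]
0 -0.0045 0 [0.82, 0.87, -1.07, 1.93, 0.96, 0.97, -1.74]
```

Comfortable branch now (joint 6 well off its limit). Check the held cell, then insert with force steps as before.

Run:
```python
from job import *
th=np.radians(26); c0=rest(th); S="left"
ux=np.array([np.cos(YA),np.sin(YA),0]);uy=np.array([-np.sin(YA),np.cos(YA),0])
arm.move_ptp(*tool(bay(S,.016,c0+.03,th))); print(f())
arm.move_straight(*tool(bay(S,.016,c0+.004,th)),feed=.1); arm.wait(.15); b=arm.read_state()["ft_force"]; print(f())
for dz in np.arange(.003,-.0035,-.001):
    arm.move_straight(*tool(bay(S,.016,c0+dz,th)),feed=.03); arm.wait(.05); F=arm.read_state()["ft_force"]-b; print(round(dz,4),F.round(1))
    if np.linalg.norm(F)>3.5: break
arm.move_straight(*tool(bay(S,.016,c0+dz+.0015,th)),feed=.05)
print(f()); cv2.imwrite("pics/w7.png",cams.camera("wrist")); cv2.imwrite("pics/s7.png",cv2.resize(cams.camera("side")[60:210,190:370],None,fx=4,fy=4,interpolation=cv2.INTER_CUBIC))
```

```text
(25.1, array([ 0.5585, -0.1327,  0.0865]), array([ 0.6,  0.4, -0.9]), array([-0.28,  0.47, -0.01]), 0.285)
(25.66, array([ 0.5581, -0.1351,  0.0608]), array([ 0.1,  0.4, -0. ]), array([-0.31,  0.49,  0.02]), 0.289)
0.003 [ 0.1 -0.5 -2.1]
0.002 [-1.   0.2 -1.9]
0.001 [ 0.1 -1.  -0.6]
0.0 [ 0.3 -0.6 -0.2]
-0.001 [ 0.1 -0.4  3.3]
-0.002 [-1.   0.   7.1]
(27.71, array([ 0.5579, -0.1349,  0.0554]), array([-0.4,  0.3,  1.5]), array([-0.18,  0.19,  0.01]), 0.293)
```

View pics/w7.png

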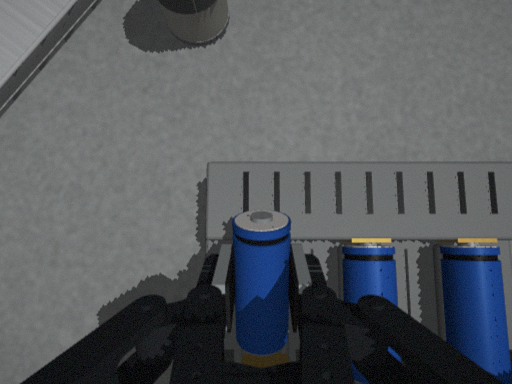

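View pics/s7.png

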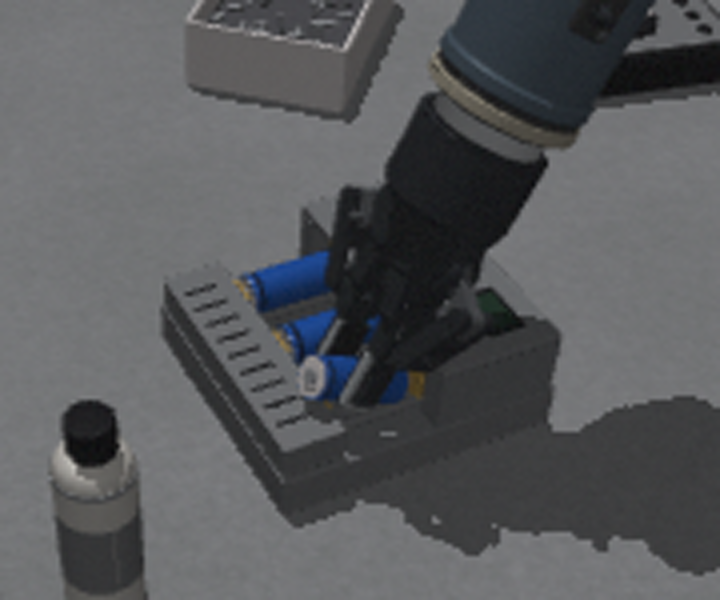

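Run:
```python
from job import *
th=np.radians(26); c0=rest(th); S="left"
ux=np.array([np.cos(YA),np.sin(YA),0]);uy=np.array([-np.sin(YA),np.cos(YA),0])
arm.move_straight(*tool(bay(S,.016,c0+.0005,th)),feed=.05); arm.wait(.1); b=arm.read_state()["ft_force"]
ok=True
for cx in (.012,.010,.008,.005,.002,-.001,-.0045):
    arm.move_straight(*tool(bay(S,cx,c0+.0005,th)),feed=.05); arm.wait(.03); F=arm.read_state()["ft_force"]-b; print(cx,(F@ux).round(1),(F@uy).round(1),F[2].round(1))
    if np.linalg.norm(F)>14: ok=False;break
if ok:
  for d in (21,16,11,6,3,0):
    th=np.radians(d)
    arm.move_straight(*tool(bay(S,-.0045,rest(th)+.0003,th)),feed=.04); s=arm.read_state();F=s["ft_force"]; print(d,(F@ux).round(1),(F@uy).round(1),F[2].round(1),s["ft_torque"].round(2))
    if np.linalg.norm(F)>25: break
print(f()); cv2.imwrite("pics/w8.png",cams.camera("wrist"))
cv2.imwrite("pics/s8.png",cv2.resize(cams.camera("side")[60:210,190:370],None,fx=4,fy=4,interpolation=cv2.INTER_CUBIC))
```

```text
0.012 0.6 -1.0 0.5
0.01 2.8 -0.4 0.5
0.008 4.0 -0.3 -0.4
0.005 4.7 0.0 -0.7
0.002 4.7 0.0 -0.1
-0.001 5.8 0.2 0.0
-0.0045 4.7 0.2 -0.1
21 4.1 -0.8 3.7 [ 0.3  -0.68 -0.09]
16 4.6 -1.5 0.5 [ 0.21 -0.61  0.01]
11 4.8 -1.1 0.8 [ 0.36 -0.67 -0.03]
6 4.3 -0.2 0.3 [ 0.38 -0.73  0.03]
3 4.5 -0.4 -0.9 [ 0.31 -0.87 -0.05]
0 4.5 -1.8 0.6 [ 0.27 -0.99  0.05]
(31.64, array([ 0.5397, -0.1463,  0.0397]), array([4.8, 0.9, 0.6]), array([ 0.27, -0.99,  0.05]), 0.286)
```

View pics/w8.png

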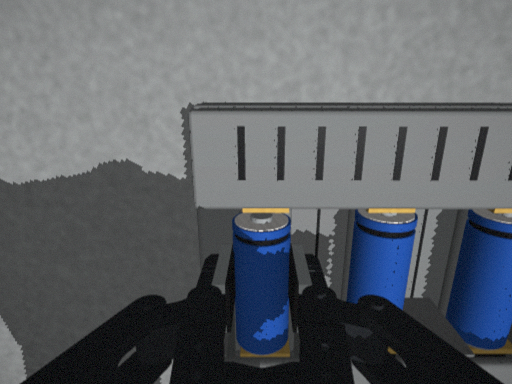

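View pics/s8.png

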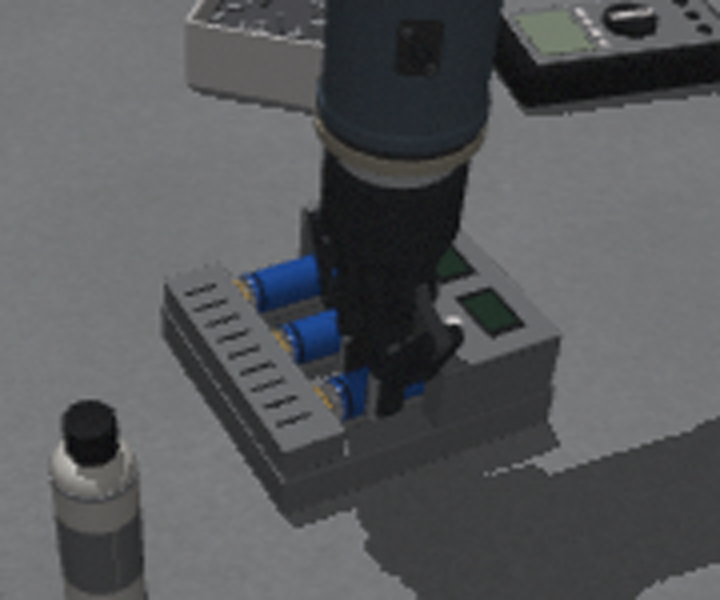

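Same as the first; release, lift and look from above at all three.

Run:
```python
from job import *
S="left"
arm.move_straight(*tool(bay(S,-.002,0.,0.)),feed=.04); print(f())
arm.command_gripper(.42); arm.wait(.15); print(f())
arm.move_straight(*tool(bay(S,.004,.10,0.)),feed=.2)
arm.move_ptp(*tool(bay("left",.05,.19,0,dy=-.054))); print(f())
import pickle; M=pickle.load(open("models.pkl","rb")); M["fin"]=cams.camera_model("wrist"); pickle.dump(M,open("models.pkl","wb"))
im=cams.camera("wrist"); cv2.imwrite("pics/w9.png",im)
cv2.imwrite("pics/s9.png",cams.camera("side"))
```

```text
(31.99, array([ 0.541 , -0.1455,  0.0395]), array([4.6, 1.3, 0.8]), array([ 0.24, -1.09,  0.02]), 0.289)
(32.41, array([ 0.54  , -0.1458,  0.0391]), array([-0.3,  0.3, -1.1]), array([ 0.04,  0.02, -0.03]), 0.419)
(33.59, array([ 0.6128, -0.1639,  0.2277]), array([ 0.3, -0.4, -1.1]), array([-0.03, -0.02,  0.07]), 0.421)
```

View pics/w9.png

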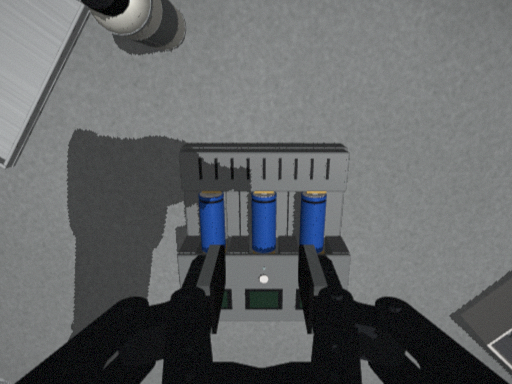

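View pics/s9.png

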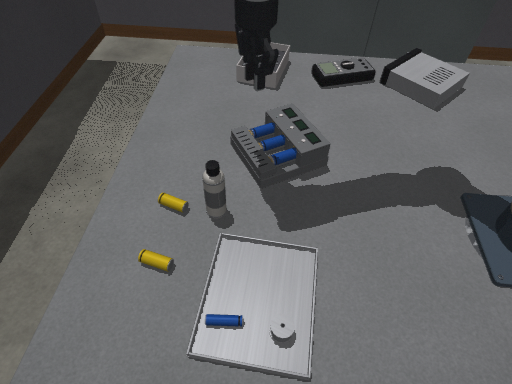

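Run:
```python
import cv2,numpy as np
a=cv2.imread("pics/w9.png"); s=cv2.imread("pics/s9.png"); s0=cv2.imread("pics/side0.png")
A=cv2.resize(a[140:260,172:357],(780,300),interpolation=cv2.INTER_CUBIC)
B=np.hstack([cv2.resize(x[95:195,220:340],(390,300),interpolation=cv2.INTER_CUBIC) for x in (s0,s)])
cv2.imwrite("pics/z9.png",np.vstack([A,B]))
```

```text
(no output)
```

View pics/z9.png

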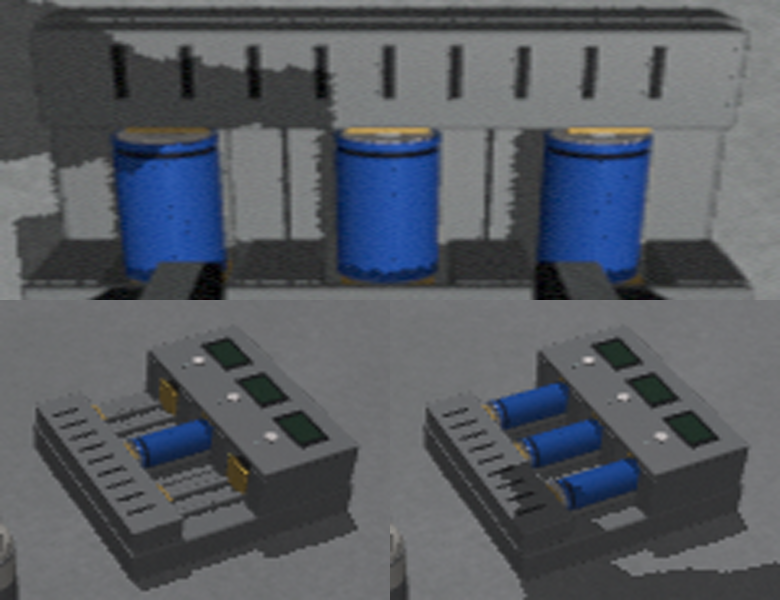

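```bash
cat > meas.py <<'E'
from fit import *
from job import MB,YA
ims={"fin":cv2.imread("pics/w9.png"),"side":cv2.imread("pics/s9.png")}
ux=np.array([np.cos(YA),np.sin(YA)]);uy=np.array([-np.sin(YA),np.cos(YA)])
def fitb(m,im,ly,z0,S=6):
    c=MB+ly*uy; u=proj(m,[*c,.046]).astype(int);H=45;y0,x0=max(u[1]-H,0),max(u[0]-H,0)
    crop=im[y0:y0+2*H,x0:x0+2*H]; mk=cv2.morphologyEx(blue(crop),cv2.MORPH_CLOSE,np.ones((5,5)))
    n,l,st,ce=cv2.connectedComponentsWithStats(mk); k=min(range(1,n),key=lambda i:np.hypot(*(ce[i]-(u-[x0,y0])))+(st[i,4]<60)*999); mk=(l==k)
    big=cv2.resize(mk.astype(np.float32),None,fx=S,fy=S)>.5
    def cost(v):
        p=c+v[0]*ux+v[1]*uy
        P=(poly(m,*p,YA+v[2],z0=z0,x0=-.0255+v[3])-[x0,y0]+.5)*S-.5; q=np.zeros(big.shape,np.uint8); cv2.fillPoly(q,[np.round(P*16).astype(np.int32)],1,shift=4); q=q>0; return 1-(q&big).sum()/(q|big).sum()
    s0=np.zeros((5,4));s0[1,0]=.004;s0[2,1]=.004;s0[3,2]=.1;s0[4,3]=.006
    r=minimize(cost,s0[0],method="Nelder-Mead",options=dict(initial_simplex=s0,xatol=1e-5,fatol=1e-5,maxiter=800)); return r.x,r.fun
for cam in ims:
    for ly in (.054,0,-.054):
        x,e=fitb(M[cam],ims[cam],ly,.04625); print(cam,ly,"dx,dy mm",(x[:2]*1000).round(2),"yaw",np.degrees(x[2]).round(1),round(e,3))
x,e=fitb(M["side"],cv2.imread("pics/side0.png"),0,.04625); print("start mid side",(x[:2]*1000).round(2),np.degrees(x[2]).round(1))
# fixed contacts' ledge centres, brass mask
E
python3 meas.py | tail -7
```

```text
fin 0.054 dx,dy mm [-2.05  1.  ] yaw 0.0 0.08
fin 0 dx,dy mm [-1.31 -0.99] yaw -0.4 0.027
fin -0.054 dx,dy mm [-1.6   0.43] yaw 0.2 0.073
side 0.054 dx,dy mm [-1.22 -2.75] yaw 0.8 0.075
side 0 dx,dy mm [-1.53 -4.3 ] yaw -3.5 0.56
side -0.054 dx,dy mm [-0.5  -1.99] yaw -0.7 0.582
start mid side [-1.   -3.21] 0.4
```

```bash
python3 - <<'E'
from job import *
arm.move_ptp(*tool(bay("left",.012,.12,0,dy=-.054))); arm.wait(.2);print(f())
import pickle; M=pickle.load(open("models.pkl","rb")); M["fin"]=cams.camera_model("wrist"); pickle.dump(M,open("models.pkl","wb"))
im=cams.camera("wrist"); cv2.imwrite("pics/w10.png",im)
cv2.imwrite("pics/z10.png",cv2.resize(cv2.convertScaleAbs(im[120:280,150:380],alpha=1.4),None,fx=3.4,fy=3.4,interpolation=cv2.INTER_CUBIC))
E
sed -i 's/w9.png/w10.png/' meas.py; python3 meas.py | grep fin
```

```text
(34.31, array([ 0.582 , -0.1831,  0.1604]), array([ 0.2,  0.4, -0.7]), array([ 0.02, -0.06, -0.01]), 0.423)
fin 0.054 dx,dy mm [-1.97  1.2 ] yaw 0.0 0.045
fin 0 dx,dy mm [-1.43 -0.7 ] yaw 0.1 0.028
fin -0.054 dx,dy mm [-1.96  0.42] yaw 0.0 0.042
```

View pics/z10.png

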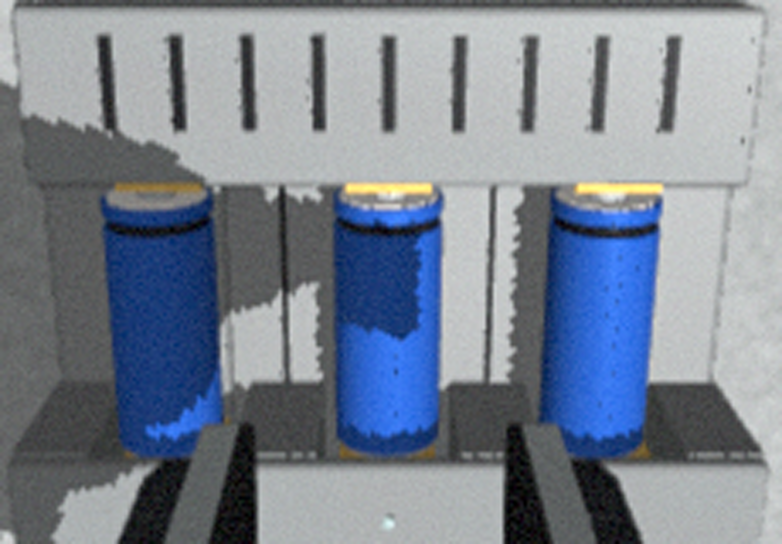

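```bash
cat > nudge.py <<'E'
from job import *
import sys
S=sys.argv[1]
dy=-.0015
arm.command_gripper(.47)
arm.move_ptp(*tool(bay(S,-.0005,.06,0,dy=dy))); print(f())
arm.move_straight(*tool(bay(S,-.0005,.0005,0,dy=dy)),feed=.12); arm.wait(.1); print(f())
arm.command_gripper(.2,20); print(f())
arm.command_gripper(.47); arm.wait(.1); print(f())
arm.move_straight(*tool(bay(S,-.0005,.06,0,dy=dy)),feed=.2); print(f())
E
python3 nudge.py left
python3 - <<'E'
from job import *
arm.move_ptp(*tool(bay("left",.012,.12,0,dy=-.054))); arm.wait(.2);print(f())
import pickle; M=pickle.load(open("models.pkl","rb")); M["fin"]=cams.camera_model("wrist"); pickle.dump(M,open("models.pkl","wb"))
im=cams.camera("wrist"); cv2.imwrite("pics/w11.png",im)
cv2.imwrite("pics/z11.png",cv2.resize(cv2.convertScaleAbs(im[120:280,150:380],alpha=1.4),None,fx=3.4,fy=3.4,interpolation=cv2.INTER_CUBIC))
E
sed -i 's/w10.png/w11.png/' meas.py; python3 meas.py | grep fin
```

```text
(35.0, array([ 0.5421, -0.1457,  0.0989]), array([ 0.7, -0. ,  1.1]), array([-0.01, -0.04, -0.02]), 0.472)
(35.75, array([ 0.5432, -0.146 ,  0.0406]), array([-0.6, -0.2, -0.3]), array([0.01, 0.  , 0.03]), 0.469)
(36.02, array([ 0.543 , -0.1459,  0.0404]), array([-0. ,  0.5,  3.9]), array([ 0.15,  0.12, -0.05]), 0.302)
(36.41, array([ 0.5425, -0.1461,  0.0396]), array([ 0.2, -1.5, -0. ]), array([ 0.04, -0.  ,  0.01]), 0.469)
(36.86, array([ 0.5427, -0.1463,  0.0998]), array([0. , 0. , 0.4]), array([0.02, 0.02, 0.02]), 0.47)
(37.48, array([ 0.5798, -0.1834,  0.1579]), array([0.6, 0.1, 0.9]), array([-0.01,  0.04,  0.  ]), 0.47)
fin 0.054 dx,dy mm [-1.96 -0.09] yaw -0.0 0.053
fin 0 dx,dy mm [-1.27 -0.85] yaw -0.2 0.023
fin -0.054 dx,dy mm [-1.92  0.51] yaw 0.1 0.046
```

View pics/z11.png

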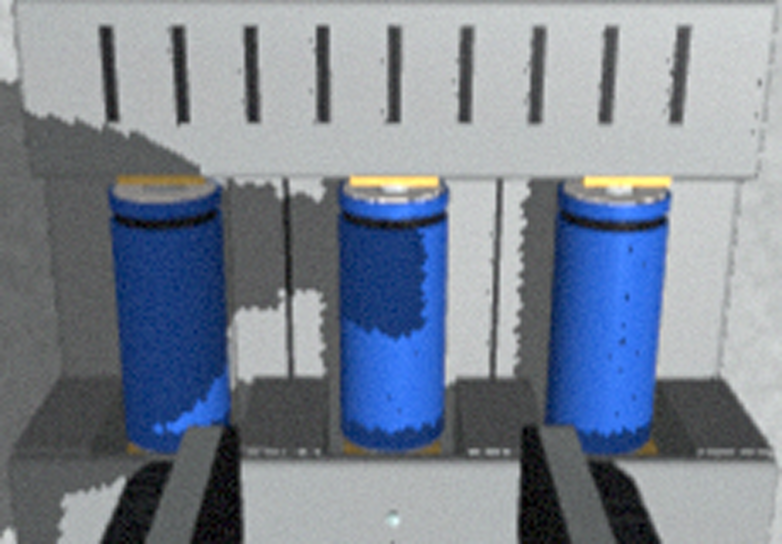

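```bash
python3 nudge.py right
python3 - <<'E'
from job import *
arm.move_ptp(*tool(bay("left",.012,.12,0,dy=-.054))); arm.wait(.2);print(f())
import pickle; M=pickle.load(open("models.pkl","rb")); M["fin"]=cams.camera_model("wrist"); pickle.dump(M,open("models.pkl","wb"))
im=cams.camera("wrist"); cv2.imwrite("pics/w12.png",im); cv2.imwrite("pics/s12.png",cams.camera("side"))
cv2.imwrite("pics/z12.png",cv2.resize(cv2.convertScaleAbs(im[120:280,150:380],alpha=1.4),None,fx=3.4,fy=3.4,interpolation=cv2.INTER_CUBIC))
E
sed -i 's/w11.png/w12.png/' meas.py; python3 meas.py | grep fin
```

```text
(38.17, array([ 0.5992, -0.2382,  0.0979]), array([0.6, 0.6, 0.4]), array([ 0.05, -0.02,  0.  ]), 0.47)
(38.91, array([ 0.6004, -0.2375,  0.0407]), array([-0.3, -0.4,  0.2]), array([-0.06,  0.02, -0.01]), 0.47)
(39.17, array([ 0.6002, -0.2374,  0.0405]), array([-0. ,  1.5,  4.9]), array([0.18, 0.12, 0.01]), 0.298)
(39.57, array([ 0.5997, -0.2378,  0.0396]), array([-0.6, -0.6, -0.7]), array([ 0.09,  0.02, -0.01]), 0.471)
(40.02, array([ 0.6001, -0.2378,  0.1001]), array([-0. ,  0.2, -0.4]), array([-0.04,  0.04,  0.02]), 0.47)
(40.64, array([ 0.5804, -0.185 ,  0.1579]), array([ 0.7, -0. , -0.6]), array([-0.03, -0.05,  0.01]), 0.47)
fin 0.054 dx,dy mm [-1.6   0.05] yaw -0.3 0.047
fin 0 dx,dy mm [-1.28 -0.73] yaw -0.1 0.026
fin -0.054 dx,dy mm [-1.66 -0.75] yaw 0.2 0.04
```

View pics/z12.png

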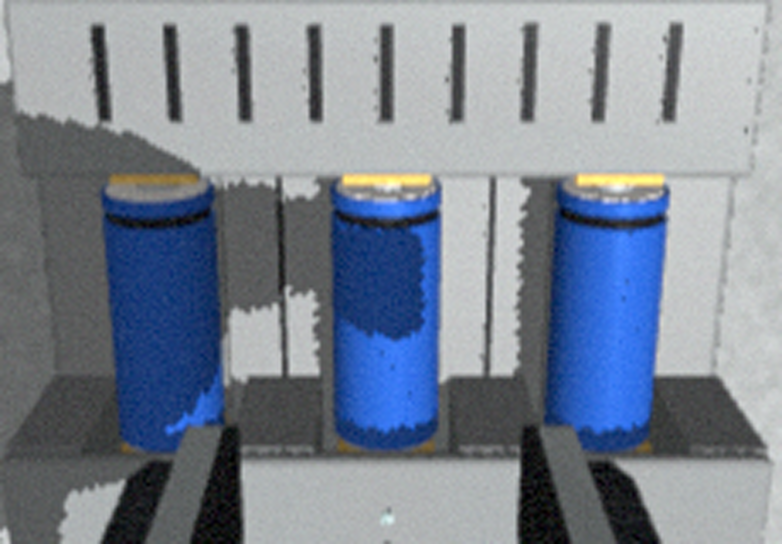

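View pics/s12.png

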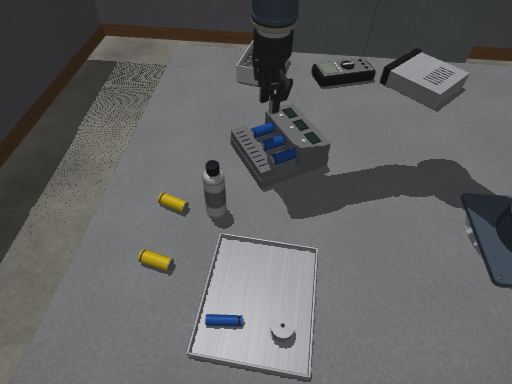

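```bash
python3 -c "
from job import *
arm.wait(.3);arm.sign_off();print(f())"
```

```text
the job is handed in; nothing more can be done
the job is handed in; nothing more can be done
```

Both fat blue cells from the tray are in the charger, one in the right bay and one in the left, and the job is handed in after about 41 s. No verdict is reported back, so the result rests on my own checks.

- **Loading:** I tilted each cell 26°, pushed it in under the hood against the sprung contact (4–5 N) and tipped it level. I let go about 2 mm short, so the spring pushed it home.
- **Correction:** After release both cells sat about 1–2 mm to the left of their rib centre. I closed the gripper lightly on each one to move it back.
- **Final position:** In the last wrist picture both cells lie parallel to the charging cell. Relative to its position the left cell is 0.8 mm off sideways, the right about 0 mm, and both are within 0.4 mm along the bay. Before release I measured absolute positions only to about 2 mm, the limit of the calibration.
- **Other objects:** The last side picture shows the charging cell, slim cell, spool, spray can and both yellow look-alikes looking where they were. I checked these by eye only.

Two checks disagreed or failed:
- **Held first cell:** The wrist-camera overlay put it about 3.5 mm from where the arm's position said, both along and below the grip. Feeling for the ribs and the spring put it within about 1 mm along the cell, so I trusted the contact and changed only the assumed height, by 2 mm.
- **Final side-camera fits:** They were unusable, because the blue areas of neighbouring cells ran together.

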